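Lock the painting blank on its stand with the hitch pin

ROBOT

A 7-joint arm with a two-finger parallel gripper is mounted at the origin on the work surface. World frame = base frame: x ahead of the robot, y to its left, z up, the work surface at z = 0. Lengths are in mm, angles in rad, forces in N, time in s.
With the tool pointing down it reaches from about 400 to 875 mm from the base axis. Payload 4.4 kg.
Tool frame: the origin (TCP) lies midway between the tips of the shut fingers; the grasp point (between the pads) lies 19 mm behind it; z points along the fingers, y is the direction in which the jaws open and shut (so a half turn about z gives the same grasp; the last joint's range is limited). The gripper opens to 85 mm and grips with 20 to 120 N. Pads are 22 mm wide; open, the fingers measure 114 mm over their backs; the gripper's body (76 mm by 85 mm) begins 54 mm behind the grasp point. The pads swing forward as they close: fully open they stand 13 mm farther back than shut.
Start: joints at [1.158, 0.628, 0.038, 1.517, -0.027, 0.996, -0.02], TCP at [220.956, -611.307, 231.313] pointing down, gripper open.
Joint ranges: [-3.06, 3.06], [-0.37, 2.12], [-1.25, 1.32], [0.18, 2.47], [-1.1, 4.24], [0.23, 1.98], [-2.94, 2.94]. Speed limits (rad/s): [2.57, 2.57, 3.14, 3.14, 3.14, 3.14, 3.14].

INTERFACE

Orientations are given as [roll, pitch, yaw] about the fixed x, y, z axes, in that order (R = Rz(yaw) Ry(pitch) Rx(roll)).
In Python, from cell import ctrl, vision gives the robot as it stands.
- The arm moves only by the tool play_rows, never from a script. Its arguments are lists of equal length, an entry for each row: "slide": the shift along the tool's x, y, z in mm, a list of three; "turn": the turn about the tool's z in rad; "fingers": the opening, from 0 (shut) to 1 (fully open). A call has 1 to 5 rows; each row is the pose to reach, as a shift and turn from the pose measured when the call began, along the tool's axes at that moment; what a row does not reach only later rows make up. A row lasts 1/8 s, in which the tool goes at most 62.5 mm and 10.7 degrees, less where a joint would pass 70% of its speed; a pose out of reach is approached as far as the arm can. A call with a gripper value outside its range is refused whole. The fingers move at their own pace and stop on an object; the grip force is fixed at half the most. Time passes only in rows, so rows that repeat a pose let the fingers close. It gives the time, the measured TCP pose, the force and the opening at its end, in the units of the state.
- ctrl.read_state(): the state, without advancing time (a new reading comes with each control period).
- vision.get_image(name): name is "scene" or "side" or "wrist"; returns (picture, depth): 480x640x3 uint8, blue, green, red; 480x640 float32, mm along the optical axis (not along the pixel's ray), 0 where there is no reading.
- vision.camera_params(name): a dict with "fx", "fy", "cx", "cy" (pixels), "position" and "rotation" of the camera in the world. Camera axes: x right, y up, looking along -z (the intrinsics and any distortion apply to the point x, -y, -z); pixel columns grow to the right and rows downward; lengths in mm; the calibration is good to about 2 mm. A picture is of the moment at which its call begins: read the wrist's pose just before it. camera_params takes no time and is no camera call; for the wrist camera it gives the pose at the moment of the call.
- ctrl.finish_job(): hands the job in, once; it reports no verdict.
The state is a dict: "clock": time; "qpos": joint angles; "qd": joint speeds; "tau": joint torques, N m; "eef_pos": TCP position; "tool_rot": TCP orientation; "force": force on the tool from outside, world axes, zero at the start; "torque": the same for the moment, N m; "width": finger opening in mm.
Only numpy, scipy, OpenCV 4.12 (cv2) and the standard library are available. Lean on these libraries where they do the work, as an engineer would, in place of code of your own. Each camera call takes 0.05 s, during which the arm holds its last target.

TASK

Lock the round wooden blank on its painting stand: fetch the yellow-headed hitch pin from the pigeonhole rack, push it fully home through the cross hole near the top of the stand's square spindle, and then swing its red sprung loop over the spindle's top end until it snaps down flat on the other side. The pin may go in from either side; leave the other tools, jars and stock where they are.

Things in the scene. Friction and masses are not known exactly. Their poses are not given: they have to be found in the camera images.
- pin: Hitch pin, about 160 g with its loop, lying flat. Origin on its underside at the shoulder, where head and shank meet; x runs to the tip, z up. Steel shank 10 mm square (z 0 to 10), x 0 to 34, its last 8 mm tapering to 4 mm. It starts in any of the rack's three bays, shank out of the front, head and loop inside under the hood; draw it out 130 mm before the loop is clear of the hood.
- pin_head (a point): Centre of the pin's yellow head (axes as the pin's): a block 44 mm long (pin x -44 to 0), 18 mm wide, 16 mm high (pin z 0 to 16). Its rear 10 mm carries the hinge rod, so grip it at pin x about -19.
- loop_hinge (a point): Centre of the loop's hinge rod, at pin x -40, z 10: 6 mm thick, 44 mm long along the pin's y, standing out 13 mm on both sides of the head.
- pin_mid (a point): Point on the pin's shank axis, 12 mm from the shoulder towards the tip and 5 mm above the underside (axes as the pin's): it lies at the hole's centre when the pin is home.
- loop (a joint): Hinge of the loop about the pin's y, rad: 0 = folded back behind the head, rising at 0.15 rad; 1.42 = upright, square to the pin; 2.99 (stop) = closed, flat along the pin past its tip. With the pin level its weight keeps it folded back; once past about 1.2 its spring and weight snap it over and hold it shut. Moving the bar takes under 1 N.
- loop_grip (a point): Centre of the loop's red cross bar (10 mm thick, 52 mm long along the pin's y), 81 mm from the hinge. Two 6 mm steel legs, 44 mm apart between centres, join it to the hinge rod. The bar can turn between the fingers as the loop is swung.
- hole (a point): Centre of the cross hole in the stand's steel spindle, 98 mm above the table; x runs along the hole (so does a yellow stripe on the spindle's top), z up. The hole goes right through, 13 mm wide, 12.5 mm high. The spindle is 24 mm square, its faces square to the hole, its top 14 mm above the hole's centre.
- stand: Painting stand, fixed to the table; origin under its centre, below the hole, axes as the hole's. Grey drum, then the round wooden blank (200 mm across, top at 61 mm), then a washer (52 mm across, top at 66 mm), then the spindle.
- rack: Fixed plywood rack, 150 mm deep (x), 216 wide (y), 71 high. Origin under its centre, front to its -x. Three bays 64 mm wide, 70 apart, floor 30 mm above the table; a hood (underside at 66 mm, top at 71) covers the front 56 mm, the rest is open above. The other two bays hold a brush and a scraper, handles out.
- brush: Flat paint brush in a rack bay, wooden handle 11 mm wide standing out of the front; leave it.
- scraper: Scraper in a rack bay, green handle 16 mm wide standing out of the front; leave it.
- jar_ochre: Paint jar with an orange band, 52 mm across, 62 mm high, origin under its centre; leave it.
- jar_green: Paint jar with a green band, 52 mm across, 62 mm high, origin under its centre; leave it.
- brush_pot: Green glass pot of brushes, 72 mm across, about 175 mm high with the brushes, origin under its centre; leave it.
- blanks: Stack of five small round wooden blanks, 110 mm across, 40 mm high, origin under its centre; leave it.
- water: Clear water bottle, 64 mm across, 190 mm high, origin under its centre; leave it.
Things that resemble listed ones, but are neither listed nor needed, are in the scene too. Of the things like the pin, leave any that is orange or turquoise; of the rest the larger one is meant.

How it is judged:
By the outcome, as a careful person would: the job done as asked, in the order asked, and still so for the second after the job is handed in, with the robot touching nothing.
It also fails if it takes over 72 s, if anything falls off the work surface, if the arm or the gripper's body presses on something with over 40 N, if the wrist force passes 120 N, or if a joint passes its speed limit or range.

## Working session

There is one attempt and no reset: what is moved stays moved. The work goes in short steps, Python scripts to look and compute and a tool call to move; the robot and the scene stay as the last step left them, time stands still between calls to the robot, and variables do not carry over. Pictures are saved under pics/ and viewed, and the job is handed in when it is done.

Besides the shell and the picture viewer there is one more tool, called as name(argument=value, ...), one argument or row to a line, values as JSON. play_rows: Moves the arm, as the interface text tells. Its arguments: {"type":"object","properties":{"slide":{"type":"array"},"turn":{"type":"array"},"fingers":{"type":"array"}},"required":["slide","turn","fingers"]}

```bash
ls; mkdir -p pics; cat > h.py <<'E'
import numpy as np, cv2, json
from cell import ctrl, vision
def snap(n,tag):
    im,d=vision.get_image(n); cv2.imwrite(f'pics/{tag}.png',im); np.savez(f'pics/{tag}.npz',d=d,im=im); 
    p=vision.camera_params(n); p={k:(np.array(v).tolist() if not isinstance(v,(int,float,str)) else v) for k,v in p.items()}
    json.dump(p,open(f'pics/{tag}.json','w')); return im,d,p
def load(tag):
    z=np.load(f'pics/{tag}.npz'); return z['im'],z['d'],json.load(open(f'pics/{tag}.json'))
def ray(p,u,v):
    c=np.array([(u-p['cx'])/p['fx'],-(v-p['cy'])/p['fy'],-1.0]); return np.array(p['position']),np.array(p['rotation'])@c
def onz(p,u,v,z):
    o,r=ray(p,u,v); return o+r*(z-o[2])/r[2]
def pt(p,d,u,v):
    o,r=ray(p,u,v); return o+r*d[int(v),int(u)]
def proj(p,P):
    c=np.array(p['rotation']).T@(np.array(P)-p['position']); return p['cx']+p['fx']*c[0]/-c[2], p['cy']-p['fy']*c[1]/-c[2]
E
python3 - <<'E'
from h import *
print(ctrl.read_state())
for n in ['scene','side','wrist']:
    im,d,p=snap(n,n+'0'); print(p)
E
```

```text
pics
{'clock': 0.0, 'qpos': array([ 1.15820199,  0.62932712,  0.03845284,  1.51835381, -0.02697263,
        0.99632391, -0.01996107]), 'qd': array([-0.00192519, -0.00129332,  0.00033837, -0.00029781, -0.00058791,
       -0.00163985,  0.00015813]), 'tau': array([-3.41278192e-04, -5.63416779e+01,  1.22665476e+00, -1.93451840e+01,
        1.12134096e-02,  1.05687836e-02,  1.93411103e-05]), 'eef_pos': array([ 220.72690057, -610.71163318,  230.40616317]), 'tool_rot': array([-3.13969946e+00,  5.31871556e-05,  3.46839731e-01]), 'force': array([ 0.27231713, -0.33868355, -0.43709436]), 'torque': array([ 0.00642638,  0.01313671, -0.00971862]), 'width': 85.6019723905347}
{'fx': 545.4511896582976, 'fy': 545.4511896582976, 'cx': 310.0993024456852, 'cy': 228.51504436980318, 'position': [1471.1937661155075, 376.01580825357706, 925.3595014325539], 'rotation': [0.920399302855086, -0.014843309395513371, 1.962966792684563]}
{'fx': 494.38266110858865, 'fy': 494.38266110858865, 'cx': 310.12824202511445, 'cy': 247.09181500534402, 'position': [376.4081699216759, -749.4541210113462, 1008.6046038694518], 'rotation': [0.6790603429152386, -0.01418018191836845, -0.1395186579114721]}
{'fx': 341.9660550143753, 'fy': 341.9660550143753, 'cx': 318.2279353373253, 'cy': 241.11839047223597, 'position': [296.5410183920203, -584.0435101754198, 373.41752896081226], 'rotation': [-0.3185781816511177, 0.0001460188997084444, -1.2238382391625902]}
```

```bash
python3 - <<'E'
s=open('h.py').read()
s=s.replace("    json.dump","    p['rotation']=R(p['rotation']).tolist()\n    json.dump").replace("def snap","from scipy.spatial.transform import Rotation\ndef R(e): return Rotation.from_euler('xyz',e).as_matrix()\ndef snap",1)
open('h.py','w').write(s)
import json
from h import R
for n in ['scene0','side0','wrist0']:
    p=json.load(open(f'pics/{n}.json')); p['rotation']=R(p['rotation']).tolist(); json.dump(p,open(f'pics/{n}.json','w'))
E
```

```text
(no output)
```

View pics/scene0.png

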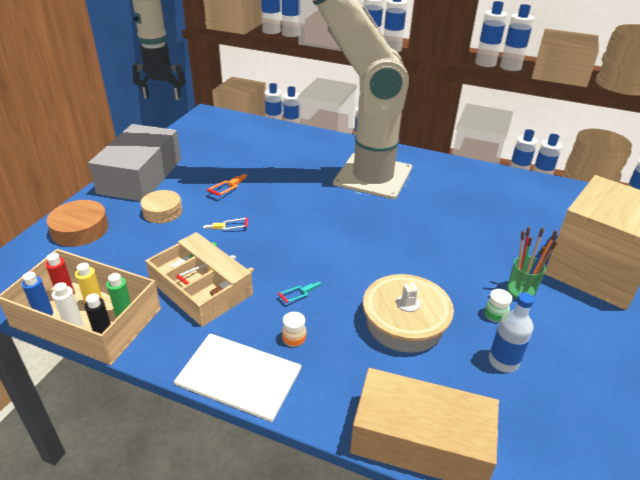

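View pics/side0.png

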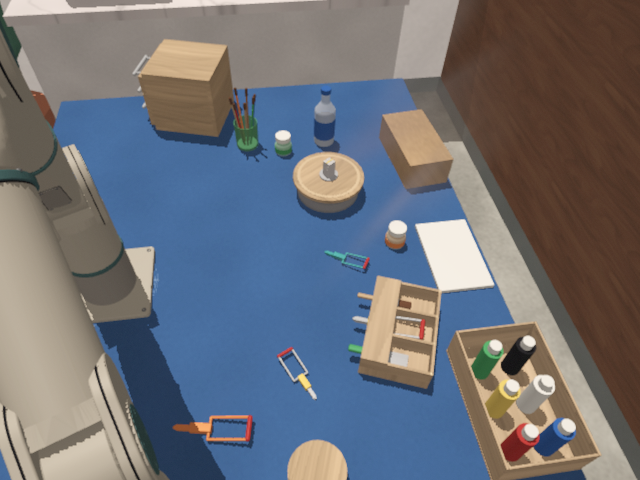

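View pics/wrist0.png

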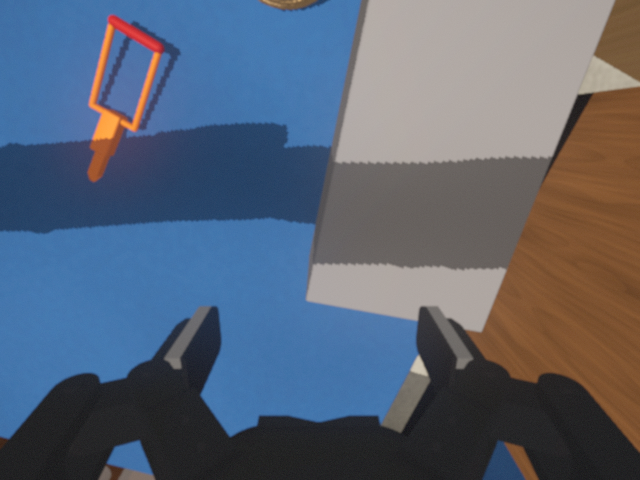

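Candidates: the pin-like thing in the rack's middle bay (side ≈ (422,330) red bar, shank ≈ (360,320)); a yellow one on the table (side ≈ (300,372)); orange (215,428); turquoise (348,260). The rack one fits ("lies in a bay, shank out"). I'll confirm it in crops.

```bash
python3 - <<'E'
from h import *
im,d,p=load('side0'); a=cv2.resize(im[265:400,270:450],None,fx=3.3,fy=3.3,interpolation=cv2.INTER_CUBIC)
cv2.imwrite('pics/c1.png',a)
im,d,p=load('scene0'); a=cv2.resize(im[205:325,135:275],None,fx=4,fy=4,interpolation=cv2.INTER_CUBIC)
cv2.imwrite('pics/c2.png',a)
im,d,p=load('side0'); a=cv2.resize(im[140:220,280:380],None,fx=6,fy=6,interpolation=cv2.INTER_CUBIC)
cv2.imwrite('pics/c3.png',a)
E
```

```text
(no output)
```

View pics/c1.png

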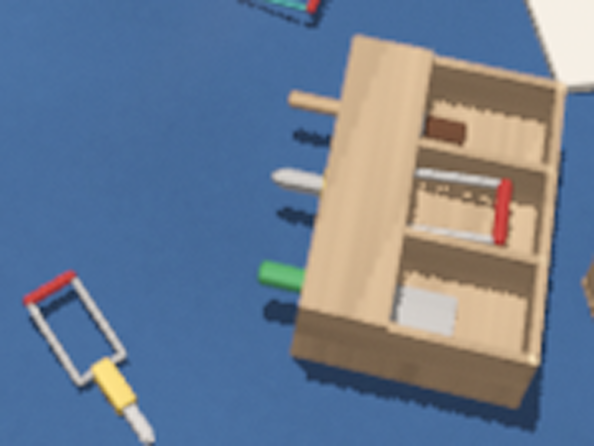

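View pics/c2.png

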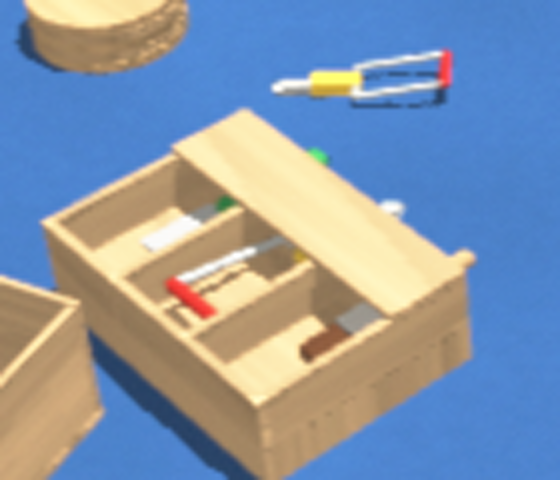

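View pics/c3.png

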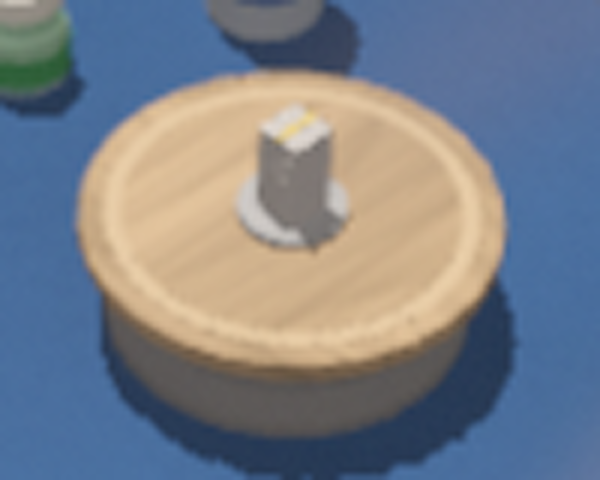

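The crop shows a yellow head glimpsed under the hood in the middle bay, with steel legs and a red bar. I'll check its size against the table decoy while measuring everything.

```bash
python3 - <<'E'
from h import *
for n in ['side0','scene0']:
    im,d,p=load(n); hsv=cv2.cvtColor(im,cv2.COLOR_BGR2HSV)
    m=(((hsv[...,0]<6)|(hsv[...,0]>173))&(hsv[...,1]>170)&(hsv[...,2]>100)).astype(np.uint8)
    nn,lab,st,ce=cv2.connectedComponentsWithStats(m)
    for i in range(1,nn):
        if st[i,4]>15:
            r=cv2.minAreaRect(np.argwhere(lab==i)[:,::-1].astype(np.float32)); 
            u,v=r[0]; P=pt(p,d,round(u),round(v))
            b=cv2.boxPoints(r); e=sorted([((b[0]+b[1])/2,(b[2]+b[3])/2),((b[1]+b[2])/2,(b[3]+b[0])/2)],key=lambda q:-np.linalg.norm(q[0]-q[1]))[0]
            L=np.linalg.norm(onz(p,*e[0],P[2])-onz(p,*e[1],P[2]))
            print(n,'red',st[i,4],np.round(r[0],1),P.round(1),'len',L.round(1), [onz(p,*q,50).round(1).tolist() for q in e])
# depth points on hood top, z in 68..74
im,d,p=load('side0')
vv,uu=np.mgrid[0:480,0:640]
o=np.array(p['position']); c=np.stack([(uu-p['cx'])/p['fx'],-(vv-p['cy'])/p['fy'],-np.ones_like(uu)],-1)
P=o+(c@np.array(p['rotation']).T)*d[...,None]
np.save('pics/side0P.npy',P)
m=((P[...,2]>67)&(P[...,2]<75)&(uu>340)&(uu<450)&(vv>260)&(vv<400))
r=cv2.minAreaRect(P[m][:,:2].astype(np.float32)); print('rack top',r,m.sum(),np.median(P[m][:,2]))
m=((P[...,2]>106)&(P[...,2]<118)&(uu>300)&(uu<360)&(vv>140)&(vv<200))
print('spindle top',cv2.minAreaRect(P[m][:,:2].astype(np.float32)),m.sum(),np.median(P[m][:,2]))
m=((P[...,2]>57)&(P[...,2]<64)&(uu>280)&(uu<380)&(vv>140)&(vv<220))
print('blank',cv2.minEnclosingCircle(P[m][:,:2].astype(np.float32)),m.sum())
m=(P[...,2]>5)&(P[...,2]<300)&(P[...,0]>100)&(P[...,0]<1000)
h=np.where(m,P[...,2],0)
E
```

```text
side0 red 51 [421.7 329. ] [ 706.9 -251.2   58.8] len 46.3 [[718.2, -224.6, 50.0], [700.6, -267.9, 50.0]]
side0 red 34 [249.5 428.6] [ 317.3 -405.1   24.2] len 45.1 [[325.6, -392.0, 50.0], [314.1, -434.4, 50.0]]
side0 red 620 [517.8 443.8] [ 803.3 -520.7   89.8] len 75.6 [[856.4, -490.4, 50.0], [787.9, -529.5, 50.0]]
scene0 red 31 [213.8 191.9] [ 320.2 -395.3   24.3] len 49.3 [[346.3, -397.3, 50.0], [359.2, -351.2, 50.0]]
scene0 red 368 [ 58.3 273.9] [ 834.  -491.8   87.2] len 114.1 [[768.2, -579.1, 50.0], [839.8, -483.8, 50.0]]
scene0 red 39 [181.9 279.1] [ 709.3 -249.1   55.3] len 38.7 [[698.3, -271.4, 50.0], [711.4, -234.7, 50.0]]
scene0 red 17 [282.8 296.8] [634.1 -24.8  16.2] len 31.1 [[657.0, -23.8, 50.0], [672.2, 2.0, 50.0]]
rack top ((667.2413940429688, -234.204345703125), (218.9864044189453, 149.70018005371094), 68.00013732910156) 2316 70.49202942874399
spindle top ((582.8326416015625, 255.1851043701172), (25.774578094482422, 28.26424217224121), 28.571556091308594) 64 111.06323750240585
blank ((556.18359375, 299.31024169921875), 152.41856384277344) 2288
```

```bash
python3 - <<'E'
from h import *
im,d,p=load('side0'); P=np.load('pics/side0P.npy')
for v in range(315,325):
    print(v,[f"{u}:{im[v,u].tolist()} {P[v,u].round(0).astype(int).tolist()}" for u in range(353,370,2)])
hsv=cv2.cvtColor(im,cv2.COLOR_BGR2HSV)
m=(abs(hsv[...,0].astype(int)-25)<6)&(hsv[...,1]>150)&(hsv[...,2]>120); m[:370]=0;m[400:]=0
print('decoy head',P[m].mean(0),m.sum(), P[355,288],P[396,313])
for u,v in [(327,162.5),(332,159.7)]: print(onz(p,u,v,112))
E
```

```text
315 ['353:[157, 109, 73] [575, -163, 1]', '355:[158, 114, 80] [581, -162, -2]', '357:[161, 123, 93] [585, -163, -1]', '359:[156, 109, 72] [376, -749, 1009]', '361:[155, 108, 71] [594, -166, 1]', '363:[156, 108, 73] [599, -166, 1]', '365:[157, 109, 72] [604, -166, -1]', '367:[156, 109, 73] [609, -166, -2]', '369:[143, 158, 175] [614, -167, -1]']
316 ['353:[155, 123, 102] [575, -165, 0]', '355:[181, 170, 167] [580, -165, -1]', '357:[186, 177, 173] [585, -166, -1]', '359:[173, 153, 143] [589, -167, 0]', '361:[164, 131, 108] [594, -167, -1]', '363:[154, 107, 70] [599, -167, -2]', '365:[157, 109, 73] [603, -170, 2]', '367:[152, 108, 73] [608, -170, 0]', '369:[134, 173, 199] [595, -212, 73]']
317 ['353:[174, 171, 171] [567, -189, 36]', '355:[203, 208, 211] [572, -189, 36]', '357:[203, 208, 212] [577, -189, 35]', '359:[197, 196, 197] [580, -192, 39]', '361:[188, 181, 180] [593, -171, 1]', '363:[176, 162, 157] [598, -172, 1]', '365:[169, 142, 127] [603, -171, -1]', '367:[149, 119, 97] [607, -173, 2]', '369:[135, 177, 206] [595, -214, 72]']
318 ['353:[187, 191, 195] [566, -193, 40]', '355:[20
[... 1942 characters left out ...]
06, 34]', '365:[115, 112, 111] [592, -206, 34]', '367:[110, 148, 172] [596, -208, 35]', '369:[146, 181, 211] [592, -230, 74]']
324 ['353:[153, 106, 70] [572, -185, -3]', '355:[154, 107, 71] [576, -185, -3]', '357:[155, 107, 71] [580, -189, 3]', '359:[154, 107, 70] [585, -188, 1]', '361:[156, 109, 72] [590, -188, -1]', '363:[150, 109, 79] [594, -190, 1]', '365:[139, 111, 94] [591, -208, 33]', '367:[114, 151, 175] [595, -211, 36]', '369:[147, 182, 212] [592, -230, 71]']
decoy head [ 803.47631917 -428.36360248   86.69998298] 77 [ 412.0577461  -243.03910384   -3.59729026] [ 452.9918704  -349.24526526    8.79603658]
[575.85052294 250.97207387 112.        ]
[591.18801272 260.51560613 112.        ]
```

```bash
cat >> h.py <<'E'
def go(x,y,z,yaw=None):
    s=ctrl.read_state(); M=R(s['tool_rot']); dl=M.T@(np.array([x,y,z])-s['eef_pos'])
    cy=s['tool_rot'][2]; t=0 if yaw is None else -((yaw-cy+np.pi)%(2*np.pi)-np.pi)
    print('t',round(s['clock'],2),'pos',s['eef_pos'].round(1),'rpy',s['tool_rot'].round(3),'w',round(s['width'],1),'F',s['force'].round(1),'q',s['qpos'].round(2)); print('slide',dl.round(1),'turn',round(t,3))
E
python3 - <<'E'
from h import *
go(580,-199,150,np.radians(158.2))
P=np.load('pics/side0P.npy')
for n,(u,v) in dict(green=(283,137),bottle=(325,125),pot=(246,135),ochre=(397,230),turq=(348,260)).items(): print(n,P[v-2:v+3,u-2:u+3].reshape(-1,3).mean(0).round())
E
```

```text
t 0.15 pos [ 220.8 -610.9  230.6] rpy [-3.14   0.     0.347] w 85.1 F [ 0.1  0.3 -0.3] q [ 1.16  0.63  0.04  1.52 -0.03  1.   -0.02]
slide [ 477.8 -265.2   81. ] turn -2.414
green [474. 436.  62.]
bottle [603. 448.  85.]
pot [365. 456.  64.]
ochre [723.  32.  62.]
turq [595.   1.  -1.]
```

play_rows(
  slide=[
    [478,-265,0],
    [478,-265,0],
    [478,-265,0],
    [478,-265,0],
    [478,-265,0],
  ],
  turn=[-2.41,-2.41,-2.41,-2.41,-2.41],
  fingers=[0.5,0.5,0.5,0.5,0.5],
)

```text
clock: 0.78
eef_pos: [427.3, -374.1, 231.1]
tool_rot: [3.141, -0.001, 1.29]
force: [0.3, -0.4, -0.4]
width: 42.7
```

```bash
python3 - <<'E'
from h import *
go(580,-199,150,np.radians(158.2))
E
```

```text
t 0.78 pos [ 427.3 -374.1  231.1] rpy [ 3.141e+00 -1.000e-03  1.290e+00] w 42.7 F [ 0.3 -0.4 -0.4] q [ 0.82  0.52 -0.23  1.75  0.14  0.89  0.25]
slide [210.5  98.2  81.2] turn -1.471
```

play_rows(
  slide=[
    [210,98,40],
    [210,98,81],
    [210,98,81],
    [210,98,81],
    [210,98,81],
  ],
  turn=[-1.47,-1.47,-1.47,-1.47,-1.47],
  fingers=[0.5,0.5,0.5,0.5,0.5],
)

```text
clock: 1.4
eef_pos: [581.9, -192.3, 148.4]
tool_rot: [3.138, -0.005, 2.237]
force: [-1.1, -1.3, -0.1]
width: 42.7
```

```bash
python3 - <<'E'
from h import *
go(580,-199,150,np.radians(158.2))
E
```

```text
t 1.4 pos [ 581.9 -192.3  148.4] rpy [ 3.138 -0.005  2.237] w 42.7 F [-1.1 -1.3 -0.1] q [ 0.55  0.71 -0.45  1.7   0.39  0.83  0.59]
slide [-4.1 -5.6 -1.7] turn -0.524
```

play_rows(
  slide=[
    [-4,-5.6,-1],
    [-4,-5.6,-1],
    [-4,-5.6,-1],
    [-4,-5.6,-1],
    [-4,-5.6,-1],
  ],
  turn=[-0.52,-0.52,-0.52,-0.52,-0.52],
  fingers=[0.5,0.5,0.5,0.5,0.5],
)

```text
clock: 2.02
eef_pos: [579.8, -199.0, 149.2]
tool_rot: [3.137, -0.003, 2.754]
force: [-0.3, -0.4, -0.6]
width: 42.8
```

```bash
python3 - <<'E'
from h import *
go(580,-199,150,np.radians(158.2)); snap('wrist','w1')
print(proj(load('w1')[2],[565,-193,35]),proj(load('w1')[2],[597,-206,35]))
E
```

```text
t 2.02 pos [ 579.8 -199.   149.2] rpy [ 3.137e+00 -3.000e-03  2.754e+00] w 42.8 F [-0.3 -0.4 -0.6] q [ 0.64  0.74 -0.59  1.69  0.5   0.87  1.02]
slide [-0.2  0.1 -0.8] turn -0.007
(np.float64(318.10057686488784), np.float64(215.9770891776409)) (np.float64(318.1399930116789), np.float64(257.73389913799843))
```

View pics/w1.png

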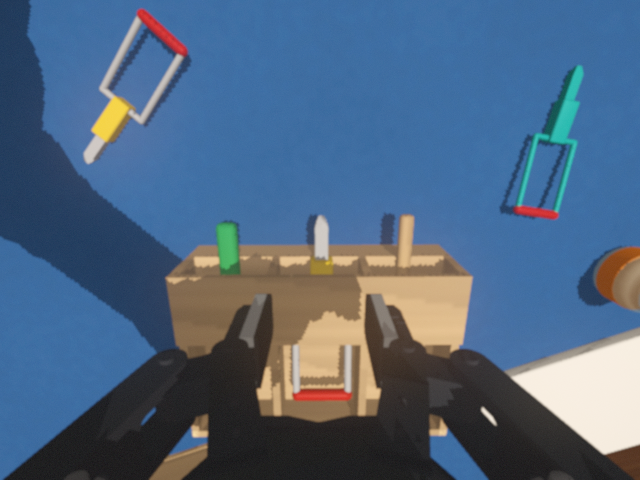

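```bash
python3 - <<'E'
from h import *
im,d,p=load('w1'); print(onz(p,321,262,46),onz(p,321,214,35),onz(p,321,230,40),onz(p,321,255,40), onz(p,321.5,395,52))
a=onz(p,321.5,395,52)-onz(p,321,230,40); print(np.degrees(np.arctan2(-a[1],-a[0])))
print(onz(p,294,395,52)-onz(p,349,395,52), 'decoy bar',onz(p,142,12,18)-onz(p,183,52,18))
S=onz(p,321,262,46)[:2]; g=S+16*np.array([np.cos(np.radians(158)),np.sin(np.radians(158))]); print(g); go(*g,32,np.radians(158))
E
```

```text
[ 597.18515112 -203.7328735    46.        ] [ 564.39355981 -190.33652403   35.        ] [ 574.93744165 -194.66274086   40.        ] [ 593.93760464 -202.34330523   40.        ] [ 710.08758117 -248.98081887   52.        ]
158.1043540402829
[-18.17389358 -44.15122523   0.        ] decoy bar [-32.28912105 -14.10464913   0.        ]
[ 582.35020944 -197.73916801]
t 2.08 pos [ 579.9 -199.   149.3] rpy [ 3.137e+00 -3.000e-03  2.755e+00] w 42.6 F [ 0.2 -0.1  0.7] q [ 0.64  0.74 -0.59  1.69  0.5   0.87  1.02]
slide [ -2.1   1.5 117.3] turn -0.003
```

The rack pin's bar measures about 48 mm (centre-line spec 44–52) and the table decoy's about 35 mm, so the one in the middle bay is meant. Descending onto its shank.

play_rows(
  slide=[
    [-1,1.5,50],
    [-1,1.5,90],
    [-1,1.5,110],
    [-1,1.5,117],
    [-1,1.5,117],
  ],
  turn=[0,0,0,0,0],
  fingers=[0.5,0.5,0.5,0.5,0.5],
)

```text
clock: 2.7
eef_pos: [582.0, -197.3, 32.9]
tool_rot: [3.137, -0.001, 2.755]
force: [1.7, -0.2, 0.5]
width: 42.6
```

play_rows(
  slide=[
    [0,0,0],
    [0,0,0],
    [0,0,0],
    [0,0,0],
    [0,0,0],
  ],
  turn=[0,0,0,0,0],
  fingers=[0.2,0,0,0,0],
)

```text
clock: 3.32
eef_pos: [582.9, -197.5, 34.2]
tool_rot: [3.136, 0.001, 2.754]
force: [-0.4, 0.4, 5.7]
width: 7.6
```

```bash
python3 - <<'E'
from h import *
go(582,-199,33); snap('wrist','w2')
E
```

```text
t 3.33 pos [ 582.9 -197.5   34.2] rpy [3.136e+00 1.000e-03 2.754e+00] w 7.6 F [-0.4  0.4  5.7] q [ 0.58  0.89 -0.49  1.75  0.62  0.67  0.92]
slide [ 0.3 -1.8  1.2] turn 0
```

View pics/w2.png

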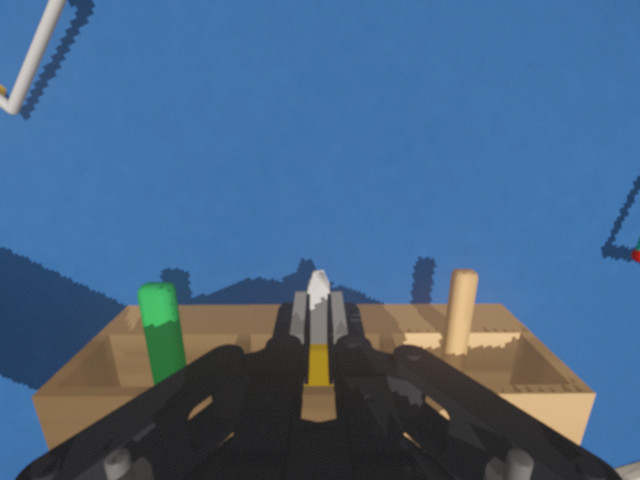

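play_rows(
  slide=[
    [0,0,0],
    [0,0,4],
    [0,0,7],
    [0,0,7],
    [0,0,7],
  ],
  turn=[0,0,0,0,0],
  fingers=[0.3,0.3,0.3,0.3,0.3],
)

```text
clock: 4.0
eef_pos: [582.8, -197.3, 27.0]
tool_rot: [3.136, 0.0, 2.755]
force: [1.1, 0.4, 0.3]
width: 25.6
```

play_rows(
  slide=[
    [0,0,0],
    [0,0,0],
    [0,0,0],
    [0,0,0],
  ],
  turn=[0,0,0,0],
  fingers=[0,0,0,0],
)

```text
clock: 4.5
eef_pos: [582.9, -197.3, 27.2]
tool_rot: [3.136, 0.001, 2.755]
force: [-0.9, -0.0, 2.5]
width: 8.2
```

play_rows(
  slide=[
    [15,0,-1],
    [40,0,-1],
    [65,0,-1],
    [90,0,-1],
    [90,0,-1],
  ],
  turn=[0,0,0,0,0],
  fingers=[0,0,0,0,0],
)

```text
clock: 5.12
eef_pos: [497.3, -162.8, 27.9]
tool_rot: [3.137, -0.002, 2.756]
force: [0.2, 0.1, -2.0]
width: 8.5
```

```bash
python3 - <<'E'
from h import *
go(582,-199,33); snap('wrist','w3')
E
```

```text
t 5.12 pos [ 497.3 -162.8   27.9] rpy [ 3.137e+00 -2.000e-03  2.756e+00] w 8.5 F [ 0.2  0.1 -2. ] q [ 0.54  0.81 -0.42  2.01  0.69  0.47  0.79]
slide [-92.1  -1.7  -5.4] turn 0
```

View pics/w3.png

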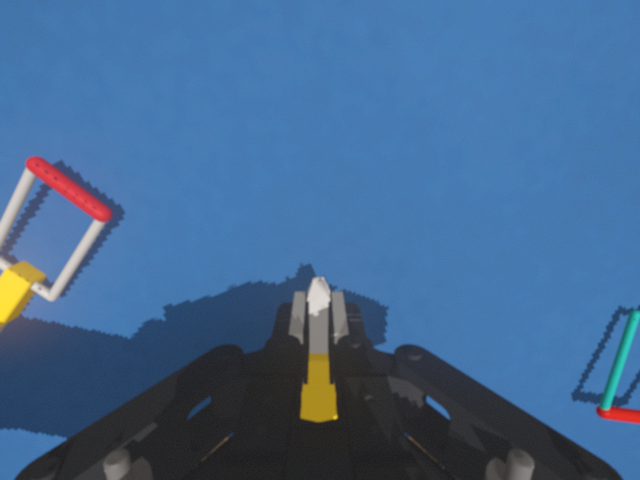

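play_rows(
  slide=[
    [20,0,0],
    [45,0,0],
    [65,0,0],
    [65,0,0],
  ],
  turn=[0,0,0,0],
  fingers=[0,0,0,0],
)

```text
clock: 5.68
eef_pos: [438.9, -138.7, 28.0]
tool_rot: [3.137, -0.0, 2.756]
force: [0.8, -0.3, -1.6]
width: 8.3
```

```bash
python3 - <<'E'
from h import *
go(582,-199,33); snap('side','s2')
im=load('s2')[0]; cv2.imwrite('pics/s2c.png',cv2.resize(im[220:400,200:450],None,fx=3,fy=3,interpolation=cv2.INTER_CUBIC))
E
```

```text
t 5.67 pos [ 438.9 -138.7   28. ] rpy [ 3.137 -0.     2.756] w 8.3 F [ 0.8 -0.3 -1.6] q [ 0.47  0.75 -0.33  2.18  0.76  0.32  0.68]
slide [-155.2   -2.    -5.1] turn 0
```

View pics/s2c.png

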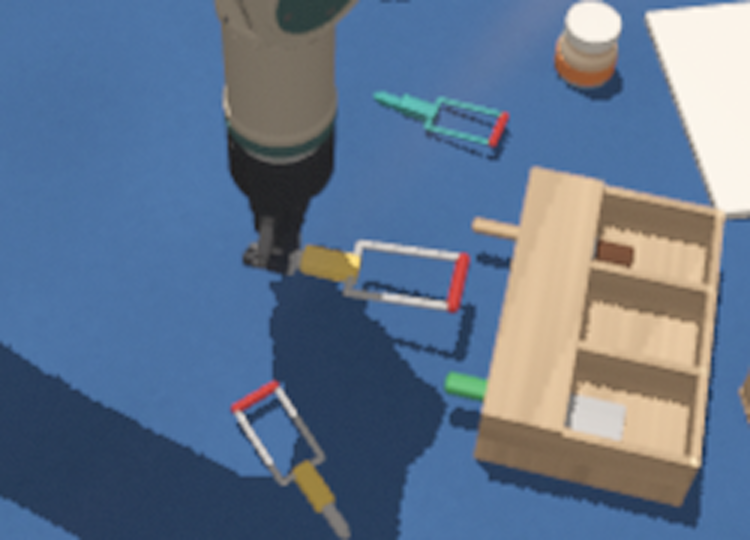

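play_rows(
  slide=[
    [-8,0,8],
    [-8,0,16],
    [-8,0,22],
    [-8,0,25],
    [-8,0,25],
  ],
  turn=[0,0,0,0,0],
  fingers=[0,0,0,0,0],
)

```text
clock: 6.35
eef_pos: [447.6, -141.8, 2.8]
tool_rot: [3.136, 0.001, 2.756]
force: [0.0, 0.1, -0.6]
width: 8.1
```

```bash
python3 - <<'E'
from h import *
go(582,-199,33)
E
```

```text
t 6.35 pos [ 447.6 -141.8    2.8] rpy [3.136e+00 1.000e-03 2.756e+00] w 8.1 F [ 0.   0.1 -0.6] q [ 0.44  0.81 -0.29  2.16  0.81  0.28  0.64]
slide [-146.1   -2.3  -30.1] turn 0
```

play_rows(
  slide=[
    [0,0,0],
    [0,0,0],
    [0,0,-10],
    [0,0,-50],
    [0,0,-100],
  ],
  turn=[0,0,0,0,0],
  fingers=[0.3,0.4,0.5,0.5,0.5],
)

```text
clock: 6.98
eef_pos: [446.6, -142.0, 104.0]
tool_rot: [3.137, -0.001, 2.756]
force: [1.2, 0.1, 0.7]
width: 42.5
```

```bash
python3 - <<'E'
from h import *
go(582,-199,33); snap('wrist','w4')
E
```

```text
t 6.97 pos [ 446.6 -142.   104. ] rpy [ 3.137e+00 -1.000e-03  2.756e+00] w 42.5 F [1.2 0.1 0.7] q [ 0.62  0.64 -0.54  2.12  0.62  0.55  0.8 ]
slide [-146.9   -2.3   70.9] turn 0
```

View pics/w4.png

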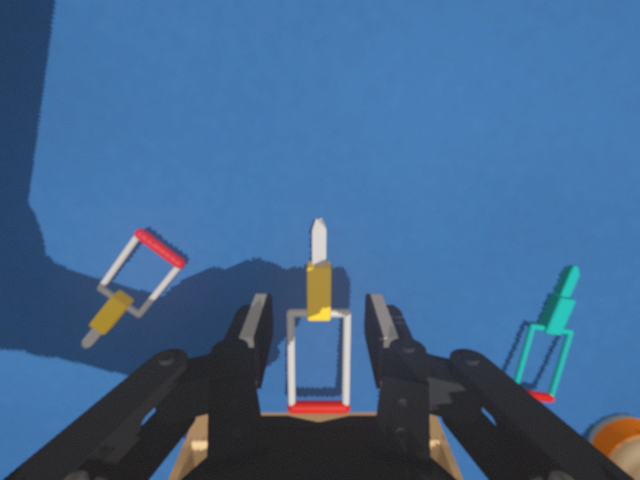

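```bash
python3 - <<'E'
from h import *
im,d,p=load('w4'); hsv=cv2.cvtColor(im,cv2.COLOR_BGR2HSV)
m=(abs(hsv[...,0].astype(int)-24)<7)&(hsv[...,1]>150); m[:,:280]=0;m[:,360:]=0;m[:250]=0;m[330:]=0
ys,xs=np.where(m); print(xs.min(),xs.max(),ys.min(),ys.max())
for r in (268,290,312): c=np.where(m[r])[0]; print(r,c.min(),c.max())
m2=((hsv[...,0]<6)|(hsv[...,0]>173))&(hsv[...,1]>150); m2[:,:270]=0;m2[:,370:]=0;m2[:380]=0
ys2,xs2=np.where(m2); print('bar',xs2.min(),xs2.max(),ys2.min(),ys2.max())
S=onz(p,319,263,16);B=onz(p,319,320,16);T=onz(p,319,218,5); bar=onz(p,(xs2.min()+xs2.max()+1)/2,(ys2.min()+ys2.max()+1)/2,22)
print(S,B,np.linalg.norm(S-B),T,np.linalg.norm(T-S),bar)
a=T-bar; print('heading',np.degrees(np.arctan2(a[1],a[0])))
h=np.arctan2(a[1],a[0]); g=S[:2]-19*np.array([np.cos(h),np.sin(h)]); print(g); go(*g,3,h)
E
```

```text
308 330 264 319
268 308 314
290 308 328
312 309 328
bar 288 349 402 413
[ 464.61234855 -147.83025873   16.        ] [ 509.67816812 -166.04437002   16.        ] 48.60742683699417 [ 435.31691239 -135.90402986    5.        ] 33.488169769354265 [ 585.75713283 -196.83986755   22.        ]
heading 157.94958283555016
[ 482.22257193 -154.9632828 ]
t 7.03 pos [ 449.8 -142.5  109.4] rpy [3.136 0.008 2.757] w 42.8 F [ 0.9 -0.5  3.6] q [ 0.63  0.63 -0.55  2.11  0.62  0.55  0.81]
slide [-33.9  -0.  106.7] turn -0.0
```

```bash
python3 - <<'E'
s=open('h.py').read()
s=s.replace("    im,d=vision.get_image(n);","    p=vision.camera_params(n)\n    im,d=vision.get_image(n);").replace("    p=vision.camera_params(n); p={","    p={")
open('h.py','w').write(s)
E
sed -n 1,12p h.py
python3 - <<'E'
from h import *
go(0,0,0)
im,d,p=snap('wrist','w5'); hsv=cv2.cvtColor(im,cv2.COLOR_BGR2HSV)
go(0,0,0)
m=(abs(hsv[...,0].astype(int)-24)<7)&(hsv[...,1]>150); m[:,:280]=0;m[:,360:]=0;m[:250]=0;m[330:]=0
ys,xs=np.where(m); print(xs.min(),xs.max(),ys.min(),ys.max())
m2=((hsv[...,0]<6)|(hsv[...,0]>173))&(hsv[...,1]>150); m2[:,:270]=0;m2[:,370:]=0;m2[:380]=0
ys2,xs2=np.where(m2); print('bar',xs2.min(),xs2.max(),ys2.min(),ys2.max())
cv2.imwrite('pics/w5c.png',cv2.resize(im[200:420,260:380],None,fx=2.7,fy=2.7))
print([pt(p,d,319,r).round(1).tolist() for r in (225,240,255,270,285,300,310)])
bar=onz(p,(xs2.min()+xs2.max()+1)/2,(ys2.min()+ys2.max()+1)/2,22);print(bar)
E
```

```text
import numpy as np, cv2, json
from cell import ctrl, vision
from scipy.spatial.transform import Rotation
def R(e): return Rotation.from_euler('xyz',e).as_matrix()
def snap(n,tag):
    p=vision.camera_params(n)
    im,d=vision.get_image(n); cv2.imwrite(f'pics/{tag}.png',im); np.savez(f'pics/{tag}.npz',d=d,im=im); 
    p={k:(np.array(v).tolist() if not isinstance(v,(int,float,str)) else v) for k,v in p.items()}
    p['rotation']=R(p['rotation']).tolist()
    json.dump(p,open(f'pics/{tag}.json','w')); return im,d,p
def load(tag):
    z=np.load(f'pics/{tag}.npz'); return z['im'],z['d'],json.load(open(f'pics/{tag}.json'))
t 7.03 pos [ 449.8 -142.5  109.4] rpy [3.136 0.008 2.757] w 42.8 F [ 0.9 -0.5  3.6] q [ 0.63  0.63 -0.55  2.11  0.62  0.55  0.81]
slide [471.2 -37.5 105.4] turn 0
t 7.08 pos [ 450.1 -142.7  107.4] rpy [3.135 0.009 2.755] w 42.8 F [0.4 0.2 0.4] q [ 0.62  0.63 -0.55  2.11  0.63  0.54  0.8 ]
slide [471.7 -38.1 102.9] turn 0
307 327 258 310
bar 288 347 391 402
[[438.8, -137.3, 10.8], [449.5, -141.7, 11.0], [460.9, -146.3, 10.0], [469.6, -149.8, 16.7], [480.8, -154.4, 17.1], [492.7, -159.2, 17.0], [501.1, -162.6, 16.5]]
[ 574.59290482 -193.23301122   22.        ]
```

View pics/w5c.png

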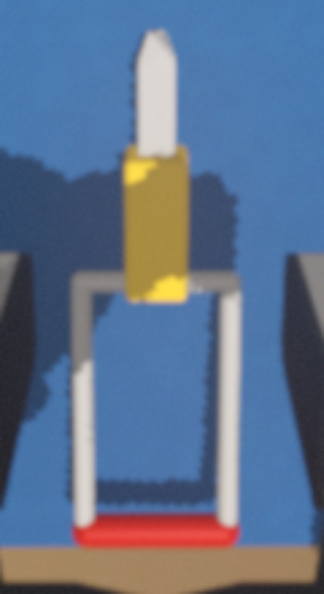

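```bash
python3 - <<'E'
from h import *
im,d,p=load('w5')
B=onz(p,318,311,16); Fz10=onz(p,317.5,257.5,10); T=onz(p,317.5,211.5,5); bar=onz(p,318,397,22)
h=np.arctan2((T-bar)[1],(T-bar)[0]); u=np.array([np.cos(h),np.sin(h)])
print(B,Fz10,T,bar,np.degrees(h)); o=B[:2]
for q in (B,Fz10,T,bar): print(round((q[:2]-o)@u,1))
g=B[:2]+25*u; print(g); go(*g,3,h)
E
```

```text
[ 501.9012282  -163.74470401   16.        ] [ 462.32263401 -148.08515929   10.        ] [ 430.29534062 -135.07137777    5.        ] [ 574.59290482 -193.23301122   22.        ] 158.0472467394059
0.0
42.6
77.1
-78.4
[ 478.7139171  -154.39865651]
t 7.08 pos [ 450.1 -142.7  107.4] rpy [3.135 0.009 2.755] w 42.8 F [0.4 0.2 0.4] q [ 0.62  0.63 -0.55  2.11  0.63  0.54  0.8 ]
slide [-29.9  -0.7 104.6] turn -0.003
```

play_rows(
  slide=[
    [-30,-0.7,20],
    [-30,-0.7,60],
    [-30,-0.7,90],
    [-30,-0.7,103],
    [-30,-0.7,103],
  ],
  turn=[0,0,0,0,0],
  fingers=[0.45,0.45,0.45,0.45,0.45],
)

```text
clock: 7.7
eef_pos: [478.4, -154.1, 4.4]
tool_rot: [3.135, 0.008, 2.756]
force: [0.0, 0.8, 0.2]
width: 38.6
```

```bash
python3 - <<'E'
from h import *
go(478.7,-154.4,3,np.radians(158))
E
```

```text
t 7.7 pos [ 478.4 -154.1    4.4] rpy [3.135 0.008 2.756] w 38.6 F [0.  0.8 0.2] q [ 0.5   0.83 -0.36  2.08  0.79  0.36  0.68]
slide [-0.4 -0.1  1.4] turn -0.002
```

play_rows(
  slide=[
    [0,0,1],
    [0,0,1],
    [0,0,1],
    [0,0,1],
    [0,0,1],
  ],
  turn=[0,0,0,0,0],
  fingers=[0.3,0.1,0,0,0],
)

```text
clock: 8.32
eef_pos: [479.1, -154.2, 4.6]
tool_rot: [3.135, 0.01, 2.756]
force: [-0.3, 0.9, 6.9]
width: 16.4
```

```bash
python3 - <<'E'
from h import *
go(478.7,-154.4,3,np.radians(158))
snap('wrist','w6')
E
```

```text
t 8.32 pos [ 479.1 -154.2    4.6] rpy [3.135 0.01  2.756] w 16.4 F [-0.3  0.9  6.9] q [ 0.5   0.83 -0.35  2.08  0.79  0.36  0.68]
slide [ 0.3 -0.3  1.6] turn -0.002
```

View pics/w6.png

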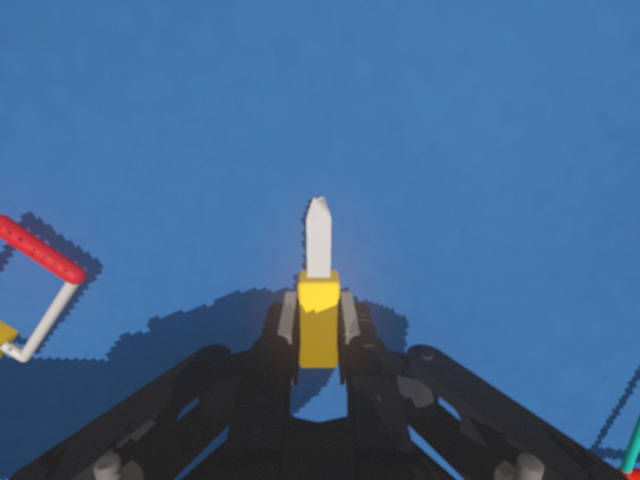

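play_rows(
  slide=[
    [0,0,-5],
    [0,0,-20],
    [0,0,-50],
    [0,0,-100],
    [0,0,-145],
  ],
  turn=[0,0,0,0,0],
  fingers=[0,0,0,0,0],
)

```text
clock: 9.0
eef_pos: [477.0, -154.6, 151.9]
tool_rot: [3.135, 0.01, 2.756]
force: [0.2, -0.6, -0.6]
width: 16.3
```

```bash
python3 - <<'E'
from h import *
snap('side','s3')
im=load('s3')[0]; cv2.imwrite('pics/s3c.png',cv2.resize(im[200:380,200:450],None,fx=3,fy=3,interpolation=cv2.INTER_CUBIC))
go(491,203,150,np.radians(30))
E
```

```text
t 9.05 pos [ 480.1 -154.8  156.7] rpy [3.134 0.018 2.756] w 16.5 F [1.8 0.5 2.6] q [ 0.69  0.59 -0.64  2.    0.54  0.7   0.9 ]
slide [124.5 335.6   6.8] turn 2.233
```

View pics/s3c.png

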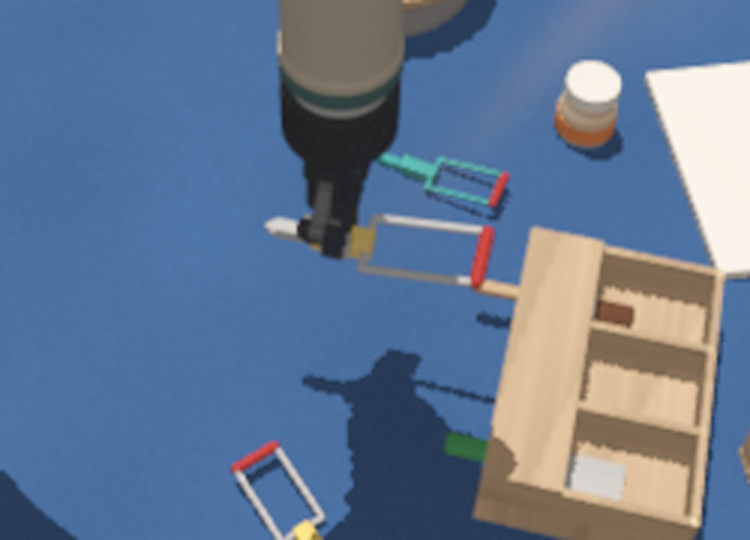

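```bash
python3 - <<'E'
from h import *
for i in range(4):
    vision.get_image('side'); go(491,203,150,np.radians(30))
E
```

```text
t 9.1 pos [ 480.2 -155.   154.5] rpy [3.134 0.019 2.755] w 16.1 F [ 0.1  0.2 -1.4] q [ 0.69  0.6  -0.64  2.    0.55  0.69  0.9 ]
slide [125.  335.6   4.7] turn 2.232
t 9.15 pos [ 478.7 -155.2  152.3] rpy [3.135 0.015 2.755] w 16.4 F [ 0.3 -0.  -2.4] q [ 0.69  0.6  -0.64  2.    0.55  0.69  0.89]
slide [123.7 336.3   2.7] turn 2.231
t 9.2 pos [ 477.4 -155.2  150.7] rpy [3.136 0.012 2.755] w 16.1 F [-0.5  0.2 -1.7] q [ 0.69  0.6  -0.63  2.01  0.55  0.69  0.89]
slide [122.5 336.8   1.3] turn 2.231
t 9.25 pos [ 476.6 -155.   149.6] rpy [3.136 0.009 2.755] w 15.7 F [ 0.2 -0.2 -1. ] q [ 0.69  0.6  -0.63  2.01  0.55  0.69  0.89]
slide [121.6 337.    0.4] turn 2.232
```

play_rows(
  slide=[
    [20,55,0],
    [40,110,0],
    [60,165,0],
    [80,215,0],
    [90,250,0],
  ],
  turn=[0.18,0.37,0.55,0.73,0.9],
  fingers=[0,0,0,0,0],
)

```text
clock: 9.88
eef_pos: [485.9, 113.3, 148.9]
tool_rot: [3.134, 0.001, 1.853]
force: [0.6, -0.2, -2.1]
width: 16.2
```

```bash
python3 - <<'E'
from h import *
for i in range(2):
    vision.get_image('side'); go(491,203,150,np.radians(30))
E
```

```text
t 9.93 pos [486.9 119.6 149.4] rpy [ 3.129 -0.004  1.854] w 16.3 F [ 1.8  5.3 -1.3] q [-0.06  0.55 -0.34  2.01  0.31  0.61 -0.32]
slide [78.9 27.3  0.1] turn 1.33
t 9.97 pos [486.8 116.5 149.3] rpy [ 3.131e+00 -1.000e-03  1.862e+00] w 16.3 F [-0.1 -0.5 -1. ] q [-0.05  0.55 -0.34  2.01  0.31  0.61 -0.31]
slide [81.7 28.9 -0.2] turn 1.338
```

play_rows(
  slide=[
    [30,10,0],
    [60,20,0],
    [81,29,0],
    [81,29,0],
    [81,29,0],
  ],
  turn=[0.18,0.36,0.54,0.72,0.88],
  fingers=[0,0,0,0,0],
)

```text
clock: 10.6
eef_pos: [490.2, 201.4, 148.3]
tool_rot: [3.137, -0.006, 0.977]
force: [-0.7, 0.4, -1.6]
width: 16.3
```

play_rows(
  slide=[
    [0,0,0],
    [0,0,0],
    [0,0,0],
    [0,0,0],
    [0,0,0],
  ],
  turn=[0.16,0.31,0.45,0.45,0.45],
  fingers=[0,0,0,0,0],
)

```text
clock: 11.22
eef_pos: [489.8, 200.7, 147.6]
tool_rot: [3.14, -0.006, 0.53]
force: [-0.1, -0.4, -3.1]
width: 16.1
```

```bash
python3 - <<'E'
from h import *
go(491,203,150,np.radians(30))
snap('wrist','w7')
go(491,203,150,np.radians(30))
E
```

```text
t 11.22 pos [489.8 200.7 147.6] rpy [ 3.14  -0.006  0.53 ] w 16.1 F [-0.1 -0.4 -3.1] q [-0.48  0.57  0.05  1.94 -0.05  0.62 -1.44]
slide [ 2.2 -1.3 -2.4] turn 0.006
t 11.28 pos [489.9 200.9 147.8] rpy [ 3.14  -0.006  0.529] w 16.1 F [-0.7 -0.3 -0.8] q [-0.48  0.57  0.05  1.94 -0.05  0.62 -1.44]
slide [ 2.  -1.3 -2.2] turn 0.006
```

View pics/w7.png

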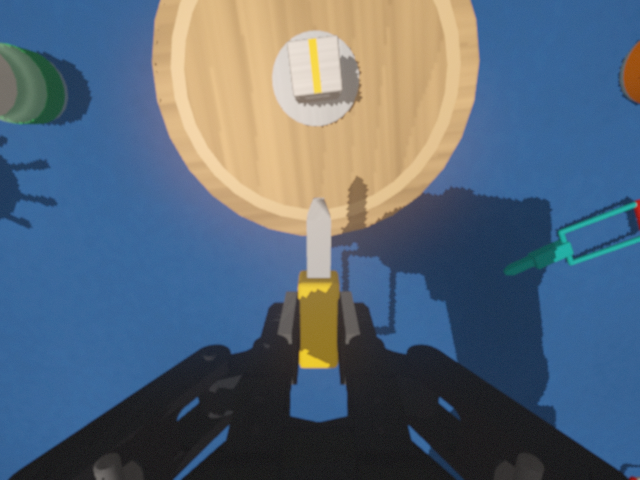

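```bash
cat > meas.py <<'E'
from h import *
def spindle(tag,x0=285,x1=345,y0=30,y1=103):
    im,d,p=load(tag); hsv=cv2.cvtColor(im,cv2.COLOR_BGR2HSV)
    y=(abs(hsv[...,0].astype(int)-25)<8)&(hsv[...,1]>130)&(hsv[...,2]>140)
    z=np.zeros_like(y); z[y0:y1,x0:x1]=1; y&=z
    v,u=np.where(y); print('stripe',u.min(),u.max(),v.min(),v.max(),len(u))
    Q=np.array([onz(p,a+.5,b+.5,112)[:2] for a,b in zip(u,v)])
    c=Q.mean(0); r=cv2.minAreaRect(Q.astype(np.float32)); w=np.linalg.svd(Q-c)[2][0]
    print('stripe c',c.round(1),'dir',np.degrees(np.arctan2(w[1],w[0])).round(2),r)
    return c,w
if __name__=='__main__':
    import sys; t=sys.argv[1]; spindle(t)
    im=load(t)[0]; cv2.imwrite(f'pics/{t}c.png',cv2.resize(im[20:220,260:380],None,fx=4,fy=4,interpolation=cv2.INTER_CUBIC)[:600])
    cv2.imwrite(f'pics/{t}d.png',cv2.resize(im[190:380,280:360],None,fx=3,fy=3,interpolation=cv2.INTER_CUBIC))
E
python3 meas.py w7
```

```text
stripe 309 320 39 92 353
stripe c [583.  256.4] dir -143.0 ((582.6923217773438, 256.1312255859375), (22.770336151123047, 3.128005027770996), 37.05672836303711)
```

```bash
python3 - <<'E'
from h import *
im=load('w7')[0]
a=cv2.resize(im[25:115,270:370],None,fx=5,fy=5,interpolation=cv2.INTER_CUBIC)
b=cv2.resize(im[190:290,290:350],None,fx=5,fy=5,interpolation=cv2.INTER_CUBIC)
c=np.zeros((500,800,3),np.uint8); c[:450,:500]=a; c[:500,500:800]=b
cv2.imwrite('pics/w7e.png',c)
E
```

```text
(no output)
```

View pics/w7e.png

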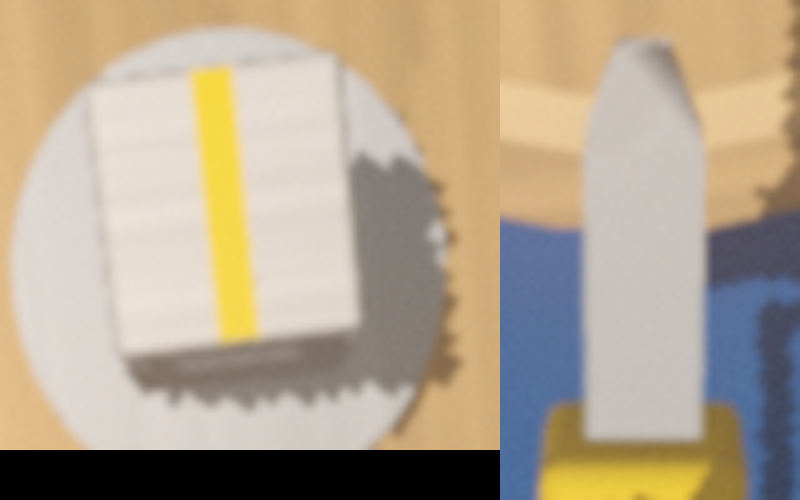

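```bash
python3 - <<'E'
from h import *
im,d,p=load('w7'); s=ctrl.read_state(); M=R(s['tool_rot']); t=s['eef_pos']
zt=t[2]-4.6+10
A=onz(p,(587+704)/2/5-100+290,(160/5)+190,zt); B=onz(p,(586+706)/2/5-100+290,(420/5)+190,zt)
a=A-B; print('pin heading',np.degrees(np.arctan2(a[1],a[0])),'tool yaw',np.degrees(s['tool_rot'][2]))
T=onz(p,(643/5)-100+290,40/5+190,zt-5); S=onz(p,318.6,(440/5)+190,zt)
for q in (A,B,T,S): print((M.T@(q-t)).round(1))
cs=[(90,85),(338,55),(360,325),(125,352)]; C=np.array([onz(p,x/5+270,y/5+25,112) for x,y in cs]); print(C.round(1),C.mean(0).round(1), np.linalg.norm(C-np.roll(C,1,0),axis=1).round(1))
print([np.degrees(np.arctan2(*(C[i]-C[j])[[1,0]])).round(1) for i,j in ((0,3),(1,2))])
E
```

```text
pin heading 30.511268691395685 tool yaw 30.32001036783762
[43.1  0.9 -5.1]
[19.7  0.9 -5.3]
[52.2  0.7 -0.1]
[17.8  0.7 -5.3]
[[585.2 272.1 112. ]
 [598.9 253.6 112. ]
 [580.4 239.9 112. ]
 [566.9 258.2 112. ]] [582.9 256.  112. ] [23.  23.  23.  22.8]
[np.float64(37.3), np.float64(36.6)]
```

```bash
python3 - <<'E'
from h import *
go(519.3,209.1,97.6,np.radians(37))
E
```

```text
t 11.28 pos [489.9 200.9 147.8] rpy [ 3.14  -0.006  0.529] w 16.1 F [-0.7 -0.3 -0.8] q [-0.48  0.57  0.05  1.94 -0.05  0.62 -1.44]
slide [29.2  7.6 50.4] turn -0.117
```

play_rows(
  slide=[
    [0,7.6,15],
    [8,7.6,35],
    [20,7.6,50],
    [29,7.6,50],
    [29,7.6,50],
  ],
  turn=[-0.06,-0.117,-0.117,-0.117,-0.117],
  fingers=[0,0,0,0,0],
)

```text
clock: 11.9
eef_pos: [520.2, 209.8, 98.3]
tool_rot: [3.139, -0.007, 0.646]
force: [-0.0, 0.2, -1.7]
width: 16.4
```

```bash
python3 - <<'E'
from h import *
vision.get_image('side')
go(519.3,209.1,97.6,np.radians(37))
snap('wrist','w8')
go(519.3,209.1,97.6,np.radians(37))
im=load('w8')[0]
cv2.imwrite('pics/w8e.png',cv2.resize(im[0:300,240:400],None,fx=2,fy=2,interpolation=cv2.INTER_CUBIC))
snap('scene','sc8')
im=load('sc8')[0]
cv2.imwrite('pics/sc8e.png',cv2.resize(im[230:350,330:480],None,fx=5,fy=5,interpolation=cv2.INTER_CUBIC))
E
```

```text
t 11.95 pos [519.6 209.4  98.5] rpy [ 3.139 -0.007  0.646] w 16.2 F [-0.9  0.1 -1.9] q [-0.44  0.68  0.02  1.89 -0.02  0.56 -1.34]
slide [-0.5  0.1  0.9] turn 0.001
t 12.0 pos [519.3 209.2  98.5] rpy [ 3.139 -0.006  0.646] w 16.3 F [-0.5  0.3 -1.1] q [-0.44  0.68  0.02  1.9  -0.02  0.56 -1.34]
slide [-0.   0.1  0.9] turn 0.0
```

View pics/w8e.png

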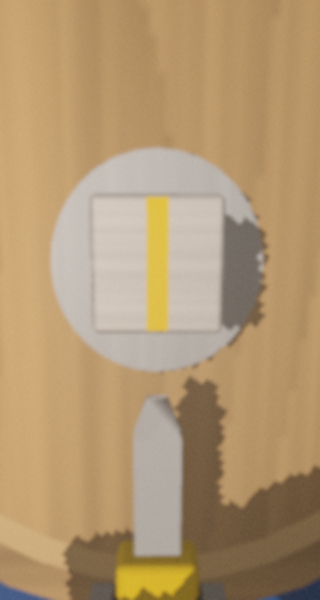

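View pics/sc8e.png

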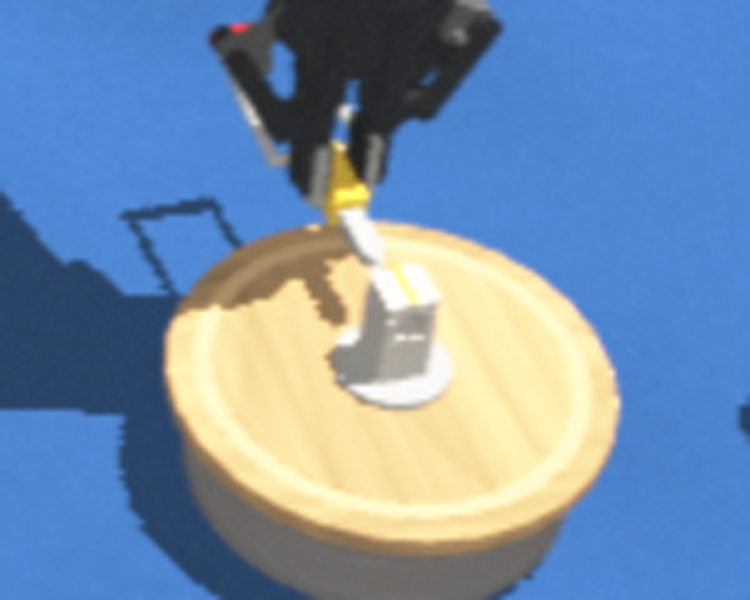

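play_rows(
  slide=[
    [0,0,1.3],
    [6,0,1.3],
    [12,0,1.3],
    [18,0,1.3],
    [24,0,1.3],
  ],
  turn=[0,0,0,0,0],
  fingers=[0,0,0,0,0],
)

```text
clock: 12.68
eef_pos: [538.7, 223.9, 97.4]
tool_rot: [3.139, -0.006, 0.646]
force: [0.1, -0.4, -1.8]
width: 16.2
```

```bash
python3 - <<'E'
from h import *
u=np.array([np.cos(np.radians(37)),np.sin(np.radians(37))]); h=np.array([582.9,256.])
go(*(h-30*u),97.2,np.radians(37))
snap('wrist','w9')
im=load('w9')[0]
cv2.imwrite('pics/w9e.png',cv2.resize(im[50:300,240:400],None,fx=2.4,fy=2.4,interpolation=cv2.INTER_CUBIC))
go(*(h-30*u),97.2,np.radians(37))
E
```

```text
t 12.68 pos [538.7 223.9  97.4] rpy [ 3.139 -0.006  0.646] w 16.2 F [ 0.1 -0.4 -1.8] q [-0.45  0.71  0.02  1.83 -0.02  0.6  -1.35]
slide [24.7  1.   0.3] turn 0.001
t 12.72 pos [539.4 224.5  97.4] rpy [ 3.139 -0.008  0.647] w 15.9 F [ 1.8  0.3 -1.9] q [-0.45  0.71  0.02  1.83 -0.02  0.6  -1.35]
slide [23.6  1.   0.4] turn 0.001
```

View pics/w9e.png

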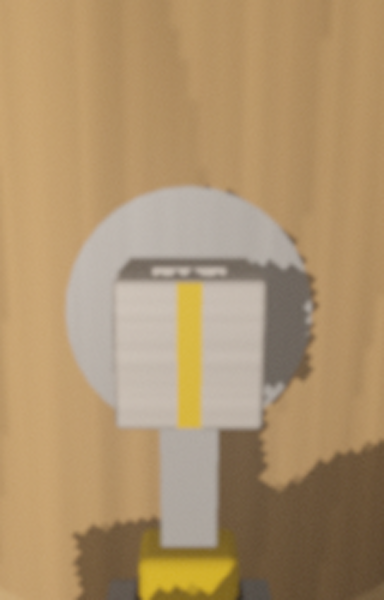

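play_rows(
  slide=[
    [6,0,0],
    [12,0,0],
    [17,0,0],
    [21,0,0],
    [23,0,0],
  ],
  turn=[0,0,0,0,0],
  fingers=[0,0,0,0,0],
)

```text
clock: 13.35
eef_pos: [558.0, 238.6, 97.6]
tool_rot: [3.139, -0.008, 0.647]
force: [0.8, 1.0, -1.9]
width: 16.1
```

```bash
python3 - <<'E'
from h import *
u=np.array([np.cos(np.radians(37)),np.sin(np.radians(37))]); h=np.array([582.9,256.])
go(*(h-30*u),97.2,np.radians(37))
snap('wrist','w10')
im=load('w10')[0]
cv2.imwrite('pics/w10e.png',cv2.resize(im[100:350,240:400],None,fx=2.4,fy=2.4,interpolation=cv2.INTER_CUBIC))
go(*(h-30*u),97.2,np.radians(37))
E
```

```text
t 13.35 pos [558.  238.6  97.6] rpy [ 3.139 -0.008  0.647] w 16.1 F [ 0.8  1.  -1.9] q [-0.46  0.73  0.02  1.76 -0.02  0.64 -1.36]
slide [0.4 1.1 0.4] turn 0.001
t 13.4 pos [558.  238.6  97.5] rpy [ 3.139 -0.008  0.647] w 16.3 F [ 0.8  1.  -1.3] q [-0.46  0.73  0.02  1.76 -0.02  0.64 -1.36]
slide [0.4 1.1 0.4] turn 0.001
```

View pics/w10e.png

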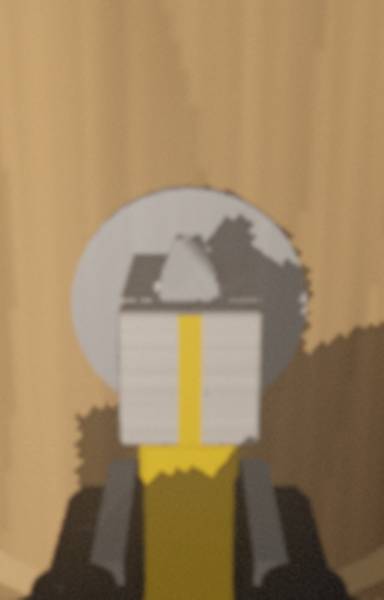

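play_rows(
  slide=[
    [1,0,0],
    [2,0,0],
    [3,0,0],
    [4,0,0],
  ],
  turn=[0,0,0,0],
  fingers=[0,0,0,0],
)

```text
clock: 13.9
eef_pos: [558.2, 238.7, 97.1]
tool_rot: [3.14, -0.0, 0.646]
force: [-7.9, -5.5, 4.1]
width: 16.3
```

play_rows(
  slide=[
    [0,0,0],
    [0,0,0],
    [0,0,0],
    [0,0,-20],
    [0,0,-60],
  ],
  turn=[0,0,0,0,0],
  fingers=[0.2,0.4,0.4,0.4,0.4],
)

```text
clock: 14.52
eef_pos: [557.4, 238.7, 156.4]
tool_rot: [3.14, 0.002, 0.646]
force: [0.0, 0.2, 0.1]
width: 34.5
```

```bash
python3 - <<'E'
from h import *
vision.get_image('side'); vision.get_image('side')
snap('wrist','w11'); go(0,0,0)
snap('scene','sc11')
im=load('sc11')[0]
cv2.imwrite('pics/sc11e.png',cv2.resize(im[230:350,330:480],None,fx=5,fy=5,interpolation=cv2.INTER_CUBIC))
E
```

```text
t 14.68 pos [560.2 239.8 159.5] rpy [ 3.139 -0.006  0.646] w 34.0 F [-0.   0.  -0.3] q [-0.47  0.65  0.02  1.71 -0.02  0.77 -1.36]
slide [-592.6 -146.3  155.5] turn 0
```

View pics/w11.png

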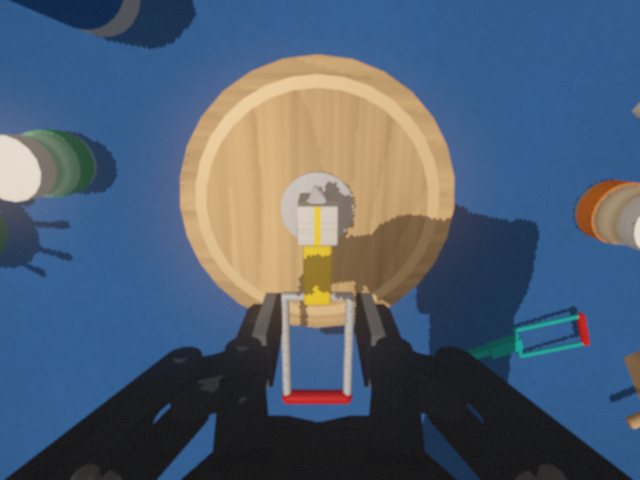

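View pics/sc11e.png

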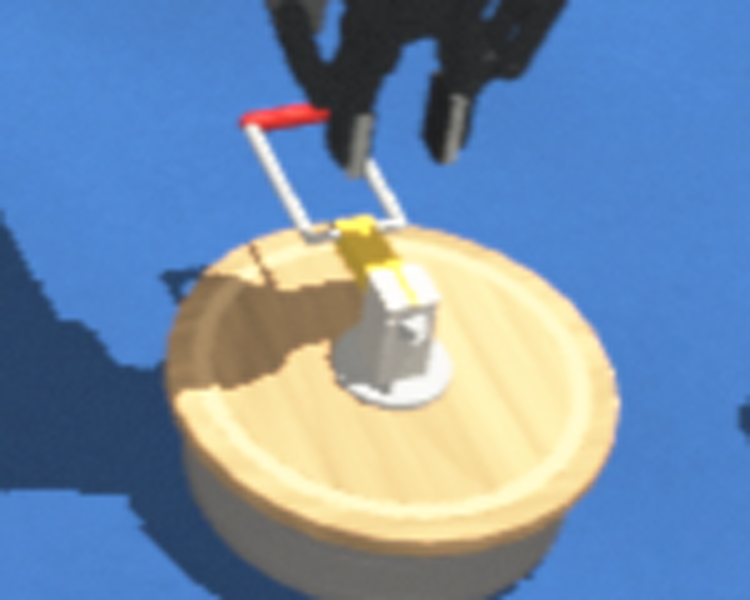

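```bash
python3 - <<'E'
from h import *
u=np.array([np.cos(np.radians(37)),np.sin(np.radians(37))]); h=np.array([582.9,256.]); n=np.array([-u[1],u[0]])
im,d,p=load('w11'); hsv=cv2.cvtColor(im,cv2.COLOR_BGR2HSV)
m=((hsv[...,0]<6)|(hsv[...,0]>173))&(hsv[...,1]>150); m[:,:270]=0;m[:,370:]=0;m[:360]=0
v,uu=np.where(m); print(uu.min(),uu.max(),v.min(),v.max()); c=(uu.mean()+.5,v.mean()+.5)
for z in (105,110,115,120): q=onz(p,*c,z); print(z,q.round(1),((q[:2]-h)@u).round(1),((q[:2]-h)@n).round(1), 'len',np.linalg.norm(onz(p,uu.min(),c[1],z)-onz(p,uu.max()+1,c[1],z)).round(1))
mm=m&(d>0); Q=np.array([pt(p,d,a,b) for a,b in zip(uu,v)]); print('depth',np.median(Q,0).round(1))
# head rear edge & top depth
for a,b in [(318,255),(318,275),(318,298),(287,330),(347,330),(286,370),(349,370)]: 
    q=pt(p,d,a,b); print(a,b,q.round(1),((q[:2]-h)@u).round(1))
im,d,p=load('sc11'); hsv=cv2.cvtColor(im,cv2.COLOR_BGR2HSV)
m=((hsv[...,0]<6)|(hsv[...,0]>173))&(hsv[...,1]>150); m[:,:370]=0;m[:,405:]=0;m[:245]=0;m[262:]=0
v,uu=np.where(m); print('scene red',uu.min(),uu.max(),v.min(),v.max()); Q=np.array([pt(p,d,a,b) for a,b in zip(uu,v)]); print(np.median(Q,0).round(1))
E
```

```text
283 350 391 403
105 [479.1 178.4 105. ] -129.6 0.5 len 48.9
110 [482.7 181.1 110. ] -125.0 0.5 len 47.7
115 [486.4 183.9 115. ] -120.5 0.5 len 46.5
120 [490.  186.6 120. ] -115.9 0.5 len 45.2
depth [477.9 177.9 103.2]
318 255 [567.2 243.9 107.3] -19.8
318 275 [555.8 235.3 105. ] -34.1
318 298 [542.  224.9 102.9] -51.4
287 330 [509.3 226.7 101.2] -76.4
347 330 [533.5 193.6 100.4] -77.0
286 370 [481.8 208.1 100.5] -109.5
349 370 [508.9 172.3 100.8] -109.5
scene red 379 395 251 255
[480.2 176.9 101.4]
```

```bash
python3 - <<'E'
from h import *
go(476.7,176,160,np.radians(127))
E
```

```text
t 14.72 pos [558.9 239.3 158. ] rpy [ 3.139e+00 -3.000e-03  6.460e-01] w 34.3 F [-0.5 -0.4  0. ] q [-0.47  0.65  0.02  1.72 -0.02  0.77 -1.36]
slide [-103.8    1.    -2.3] turn -1.57
```

play_rows(
  slide=[
    [-25,0,-5],
    [-50,0.5,-5],
    [-75,1,-5],
    [-95,1,-5],
    [-103,1,-3],
  ],
  turn=[-0.18,-0.36,-0.54,-0.72,-0.9],
  fingers=[0.5,0.5,0.5,0.5,0.5],
)

```text
clock: 15.35
eef_pos: [475.8, 175.5, 159.9]
tool_rot: [3.14, 0.001, 1.552]
force: [0.2, -0.5, -0.6]
width: 43.0
```

play_rows(
  slide=[
    [0,0,0],
    [0,0,0],
    [0,0,0],
    [0,0,0],
    [0,0,0],
  ],
  turn=[-0.18,-0.36,-0.54,-0.67,-0.67],
  fingers=[0.5,0.5,0.5,0.5,0.5],
)

```text
clock: 15.98
eef_pos: [475.3, 175.2, 159.0]
tool_rot: [-3.141, 0.001, 2.22]
force: [0.1, -0.6, -0.1]
width: 42.5
```

```bash
python3 - <<'E'
from h import *
vision.get_image('side')
snap('wrist','w12'); go(476.7,176,85,np.radians(127))
E
```

```text
t 16.07 pos [475.4 175.3 159.3] rpy [-3.141e+00  1.000e-03  2.219e+00] w 42.4 F [-0.   0.2  0.1] q [-0.11  0.56 -0.43  1.98  0.36  0.68 -0.13]
slide [-0.1  1.5 74.3] turn 0.003
```

View pics/w12.png

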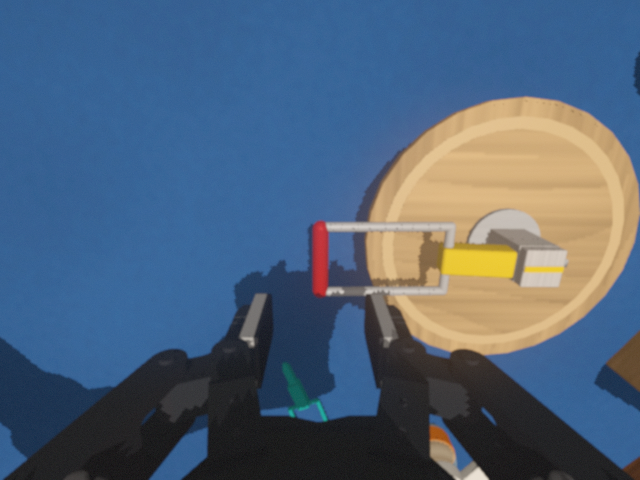

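```bash
python3 - <<'E'
from h import *
im,d,p=load('w12'); s=ctrl.read_state(); M=R(s['tool_rot'])
for z in (98,103): print((M.T@(onz(p,320.5,259.5,z)-s['eef_pos'])).round(1))
print((M.T@(pt(p,d,320,259)-s['eef_pos'])).round(1),pt(p,d,320,259),pt(p,d,480,262),pt(p,d,450,262), pt(p,d,510,262))
E
```

```text
[ 0.2  1.1 61.3]
[ 2.2  1.1 56.3]
[ 3.   0.7 55.1] [474.19280758 178.08043577 104.19066463] [553.74083583 236.62622119 105.62430925] [540.05974151 225.30710359 103.75596569] [567.5873313  247.75820404 106.87299554]
```

play_rows(
  slide=[
    [1,1,25],
    [1,1,48],
    [1,1,64],
    [1,1,73],
    [1,1,73],
  ],
  turn=[0,0,0,0,0],
  fingers=[0.5,0.5,0.5,0.5,0.5],
)

```text
clock: 16.7
eef_pos: [475.4, 176.6, 86.0]
tool_rot: [-3.14, 0.001, 2.219]
force: [0.2, 0.7, -0.5]
width: 42.4
```

play_rows(
  slide=[
    [0,0,0],
    [0,0,0],
    [0,0,0],
    [0,0,0],
    [0,0,0],
  ],
  turn=[0,0,0,0,0],
  fingers=[0.3,0.1,0,0,0],
)

```text
clock: 17.32
eef_pos: [475.8, 176.7, 86.1]
tool_rot: [-3.141, 0.001, 2.219]
force: [1.1, -0.2, -0.0]
width: 7.6
```

```bash
python3 - <<'E'
from h import *
snap('wrist','w13'); go(476.7,176,85,np.radians(127))
E
```

```text
t 17.38 pos [475.8 176.7  86.1] rpy [-3.141e+00  1.000e-03  2.219e+00] w 7.5 F [1.1 0.7 0.9] q [-0.18  0.67 -0.35  2.03  0.45  0.51 -0.21]
slide [-1.1  0.3  1.1] turn 0.003
```

View pics/w13.png

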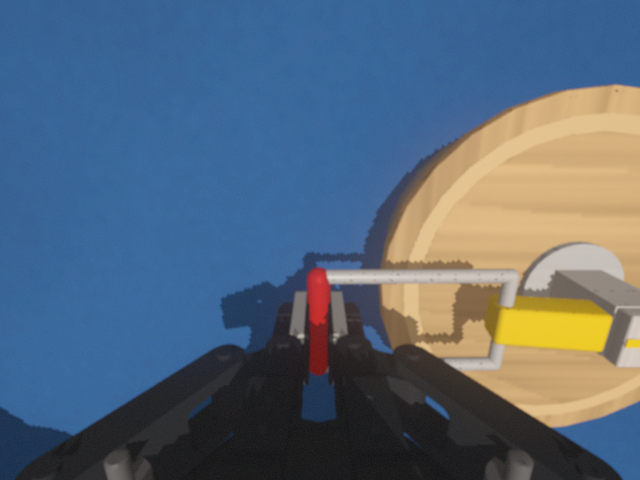

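play_rows(
  slide=[
    [0,3,-16],
    [0,8,-31],
    [0,15.5,-45],
    [0,26,-58],
    [0,26,-58],
  ],
  turn=[0,0,0,0,0],
  fingers=[0,0,0,0,0],
)

```text
clock: 18.0
eef_pos: [493.0, 189.6, 143.5]
tool_rot: [-3.131, 0.002, 2.219]
force: [-5.3, -4.4, 0.5]
width: 7.1
```

```bash
python3 - <<'E'
from h import *
snap('wrist','w14'); go(476.7,176,85,np.radians(127))
snap('scene','sc14')
im=load('sc14')[0]
cv2.imwrite('pics/sc14e.png',cv2.resize(im[220:350,330:480],None,fx=4.5,fy=4.5,interpolation=cv2.INTER_CUBIC))
E
```

```text
t 18.05 pos [492.7 189.4 143.2] rpy [-3.131e+00  1.000e-03  2.219e+00] w 7.4 F [-4.9 -4.4  1.4] q [-0.14  0.61 -0.42  1.93  0.38  0.69 -0.15]
slide [ -0.9 -20.3  58.4] turn 0.002
```

View pics/w14.png

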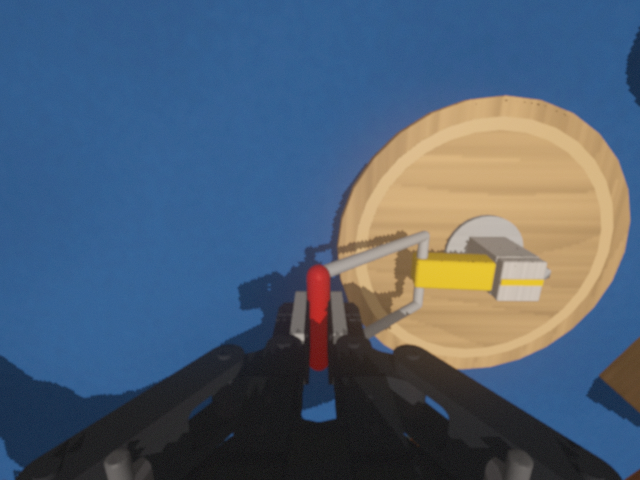

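View pics/sc14e.png

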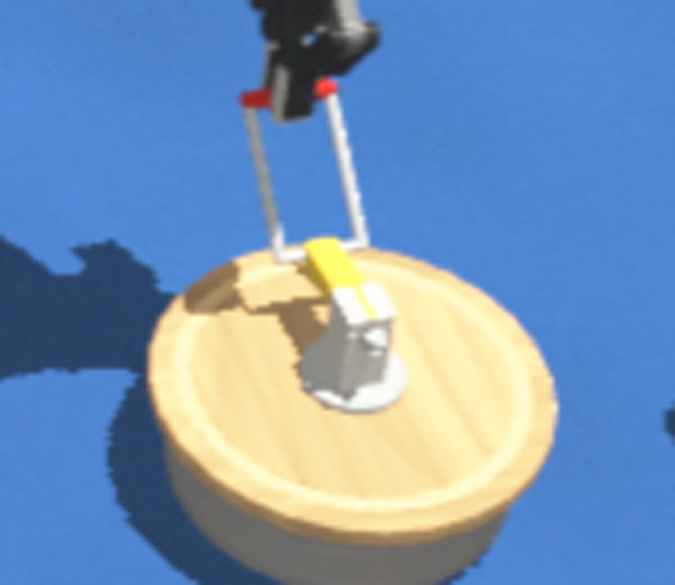

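play_rows(
  slide=[
    [0,16,-13],
    [0,31,-20],
    [0,46,-25],
    [0,60,-26],
    [0,60,-26],
  ],
  turn=[0,0,0,0,0],
  fingers=[0,0,0,0,0],
)

```text
clock: 18.73
eef_pos: [540.6, 225.8, 169.0]
tool_rot: [-3.13, 0.002, 2.219]
force: [-1.5, -0.9, 8.7]
width: 7.1
```

```bash
python3 - <<'E'
from h import *
snap('wrist','w15'); go(476.7,176,85,np.radians(127))
snap('scene','sc15')
im=load('sc15')[0]
cv2.imwrite('pics/sc15e.png',cv2.resize(im[220:350,330:480],None,fx=4.5,fy=4.5,interpolation=cv2.INTER_CUBIC))
u=np.array([np.cos(np.radians(37)),np.sin(np.radians(37))]); h=np.array([582.9,256.]);print((ctrl.read_state()['eef_pos'][:2]-h)@u)
E
```

```text
t 18.77 pos [540.4 225.6 169. ] rpy [-3.130e+00  2.000e-03  2.219e+00] w 7.7 F [-2.2 -2.1  8.6] q [-0.17  0.65 -0.43  1.75  0.35  0.84 -0.12]
slide [ -0.9 -79.7  85. ] turn 0.002
-52.357477971543716
```

View pics/sc15e.png

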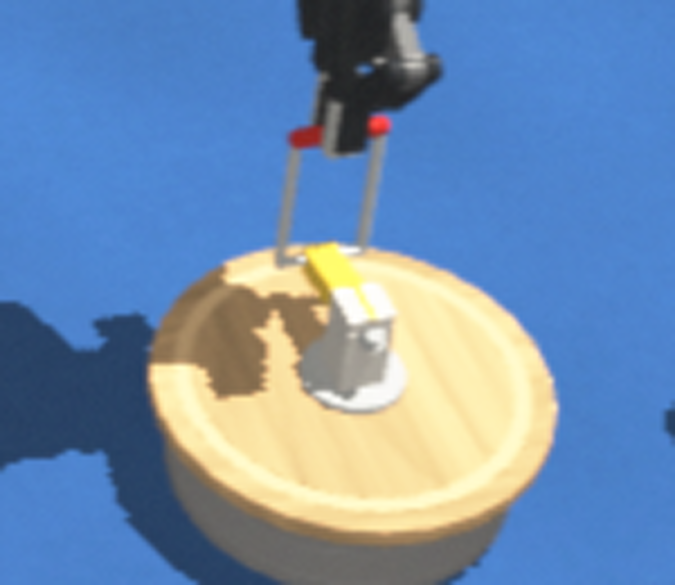

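View pics/w15.png

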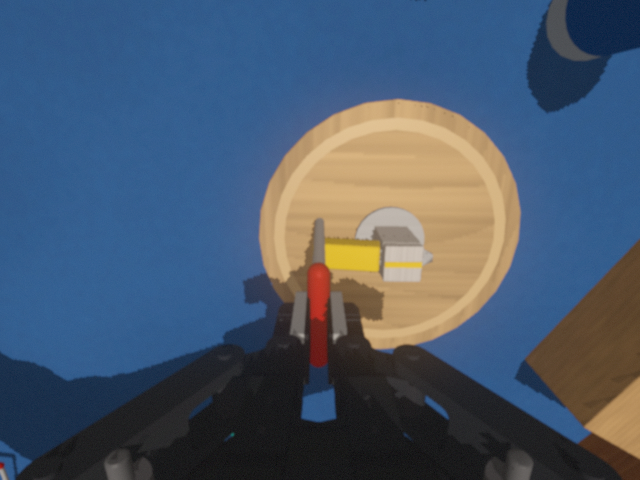

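play_rows(
  slide=[
    [0,18.5,0],
    [0,34,5],
    [0,48,13],
    [0,60,23],
    [0,60,23],
  ],
  turn=[0,0,0,0,0],
  fingers=[0,0,0,0,0],
)

```text
clock: 19.45
eef_pos: [588.0, 261.6, 144.4]
tool_rot: [-3.129, 0.002, 2.219]
force: [-1.2, -1.2, 3.5]
width: 7.0
```

```bash
python3 - <<'E'
from h import *
snap('wrist','w16'); go(476.7,176,85,np.radians(127))
snap('scene','sc16')
im=load('sc16')[0]
cv2.imwrite('pics/sc16e.png',cv2.resize(im[220:350,330:480],None,fx=4.5,fy=4.5,interpolation=cv2.INTER_CUBIC))
u=np.array([np.cos(np.radians(37)),np.sin(np.radians(37))]); h=np.array([582.9,256.]);print((ctrl.read_state()['eef_pos'][:2]-h)@u)
E
```

```text
t 19.5 pos [587.7 261.4 144.9] rpy [-3.129e+00  2.000e-03  2.219e+00] w 7.2 F [-1.1 -1.3  4.1] q [-0.22  0.75 -0.42  1.6   0.37  0.88 -0.13]
slide [  -0.9 -139.2   61.7] turn 0.002
6.873942669203492
```

View pics/sc16e.png

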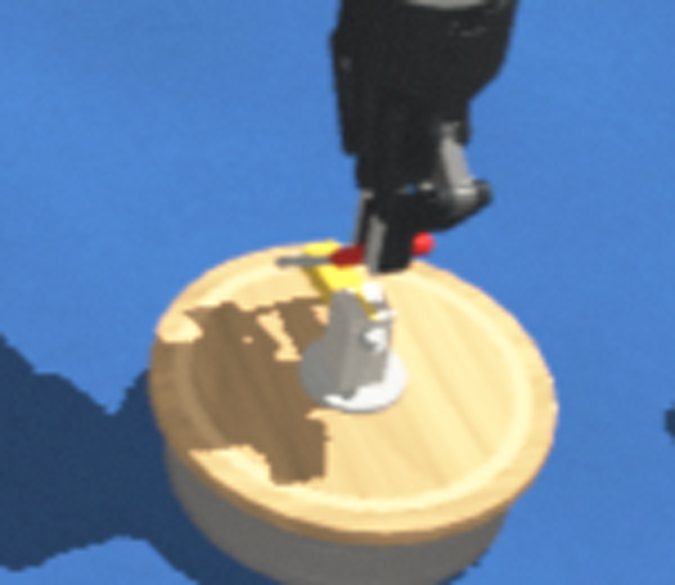

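View pics/w16.png

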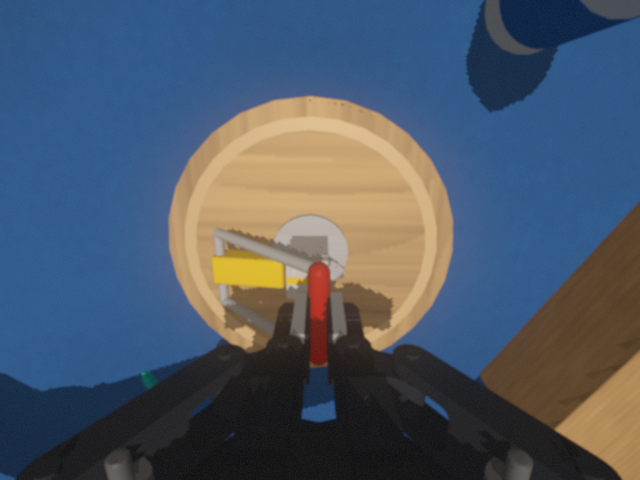

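play_rows(
  slide=[
    [0,5,6],
    [0,9,12],
    [0,9,12],
    [0,9,12],
  ],
  turn=[0,0,0,0],
  fingers=[0,0,0,0],
)

```text
clock: 20.05
eef_pos: [594.5, 266.5, 133.1]
tool_rot: [-3.129, 0.002, 2.219]
force: [-1.3, -1.2, 4.3]
width: 7.5
```

play_rows(
  slide=[
    [0,0,0],
    [0,0,0],
    [0,0,-5],
    [0,0,-25],
    [0,0,-60],
  ],
  turn=[0,0,0,0,0],
  fingers=[0.3,0.5,0.5,0.5,0.5],
)

```text
clock: 20.68
eef_pos: [594.3, 266.6, 192.7]
tool_rot: [-3.126, 0.001, 2.219]
force: [0.4, -0.3, 0.8]
width: 43.1
```

```bash
python3 - <<'E'
from h import *
vision.get_image('side'); vision.get_image('side')
snap('wrist','w17'); go(476.7,176,85,np.radians(127))
snap('scene','sc17')
im=load('sc17')[0]
cv2.imwrite('pics/sc17e.png',cv2.resize(im[220:350,330:480],None,fx=4.5,fy=4.5,interpolation=cv2.INTER_CUBIC))
E
```

```text
t 20.82 pos [596.3 268.  195.5] rpy [-3.133e+00  2.000e-03  2.219e+00] w 42.7 F [-0.7  0.4  0.3] q [-0.22  0.71 -0.44  1.53  0.34  0.99 -0.1 ]
slide [  -0.9 -150.   111.7] turn 0.002
```

View pics/sc17e.png

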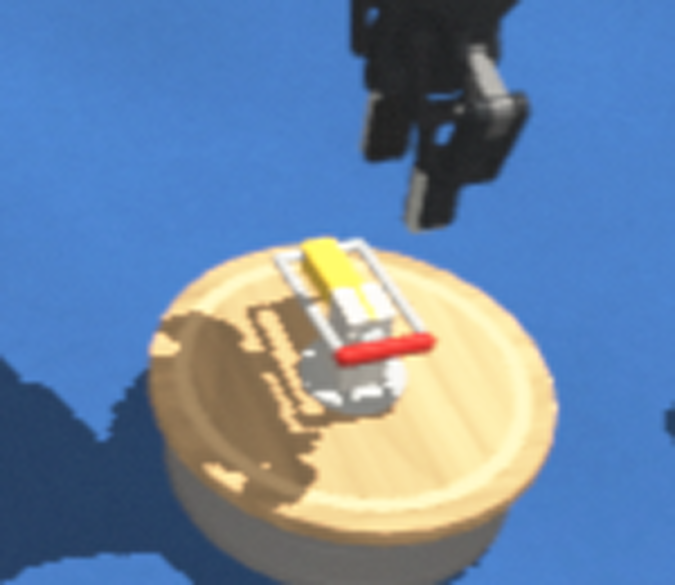

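View pics/w17.png

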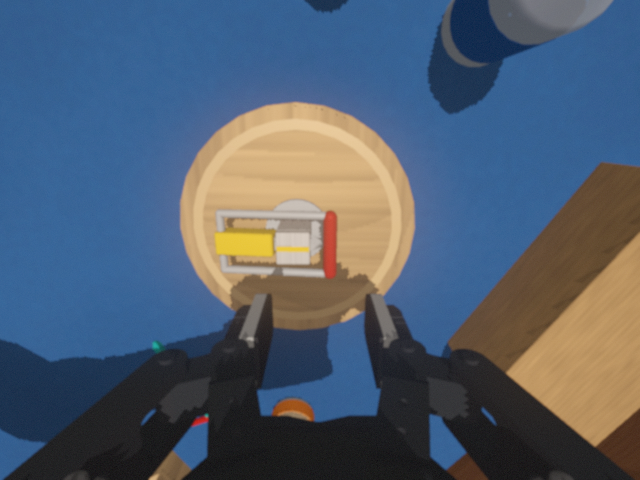

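play_rows(
  slide=[
    [0,-20,-20],
    [0,-40,-40],
    [0,-40,-60],
    [0,-40,-60],
    [0,-40,-60],
  ],
  turn=[0,0,0,0,0],
  fingers=[0.5,0.5,0.5,0.5,0.5],
)

```text
clock: 21.5
eef_pos: [563.4, 243.2, 252.9]
tool_rot: [-3.128, 0.002, 2.219]
force: [1.0, 0.7, -0.4]
width: 42.4
```

```bash
python3 - <<'E'
from h import *
vision.get_image('side'); vision.get_image('side'); 
im,d,p=snap('wrist','w18'); go(476.7,176,85,np.radians(127))
snap('side','s18')
c=cv2.resize(im[150:330,230:450],None,fx=3.2,fy=3.2,interpolation=cv2.INTER_CUBIC); cv2.imwrite('pics/w18e.png',c)
u=np.array([np.cos(np.radians(37)),np.sin(np.radians(37))]); h=np.array([582.9,256.]); n=np.array([-u[1],u[0]])
hsv=cv2.cvtColor(im,cv2.COLOR_BGR2HSV)
def rep(nm,m,z):
    m=m.copy(); m[:150]=0; m[330:]=0; m[:,:230]=0; m[:,450:]=0
    v,uu=np.where(m); Q=np.array([pt(p,d,a,b) for a,b in zip(uu,v)]); W=np.array([onz(p,a+.5,b+.5,z)[:2] for a,b in zip(uu,v)])
    s=(W-h)@u; print(nm,len(v),'z med',np.median(Q[:,2]).round(1),'s',s.min().round(1),s.max().round(1),'n',((W-h)@n).min().round(1),((W-h)@n).max().round(1))
rep('red',((hsv[...,0]<6)|(hsv[...,0]>173))&(hsv[...,1]>150),103)
rep('yellow',(abs(hsv[...,0].astype(int)-25)<8)&(hsv[...,1]>130)&(hsv[...,2]>60),109)
E
```

```text
t 21.65 pos [563.5 243.4 253. ] rpy [-3.128e+00  2.000e-03  2.219e+00] w 42.7 F [ 0.3 -0.3 -0. ] q [-0.17  0.59 -0.47  1.58  0.3   1.06 -0.07]
slide [  -1.  -107.6  169.5] turn 0.002
red 444 z med 110.4 s 23.6 31.5 n -25.0 23.7
yellow 1136 z med 105.0 s -56.7 11.4 n -7.4 13.3
```

View pics/w18e.png

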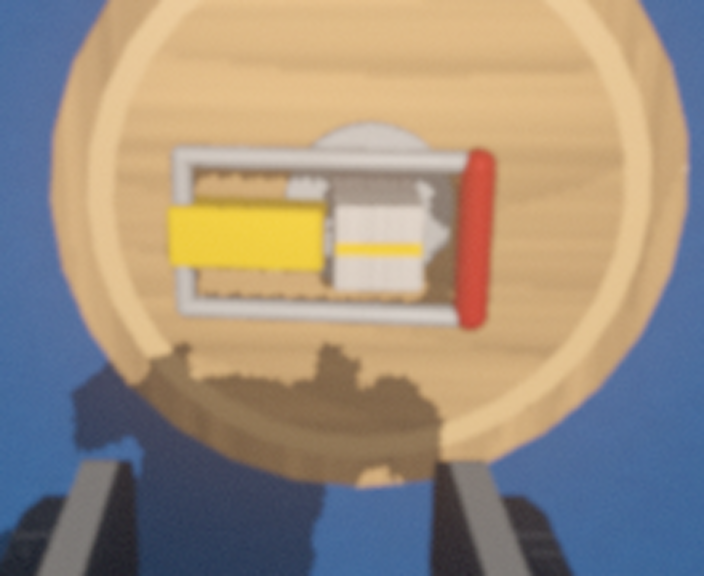

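View pics/s18.png

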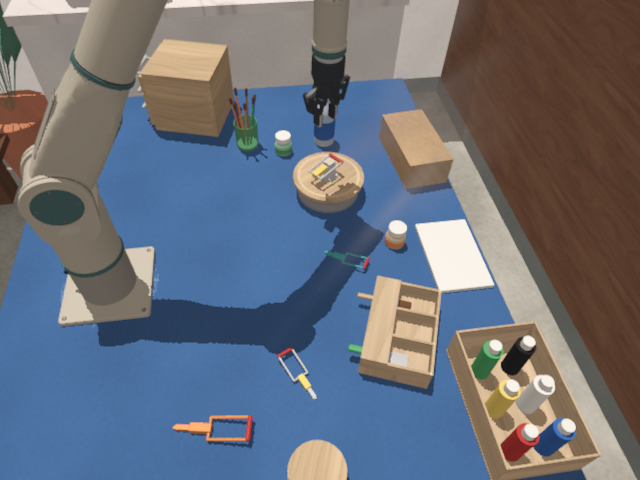

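```bash
python3 - <<'E'
from h import *
u=np.array([np.cos(np.radians(37)),np.sin(np.radians(37))]); h=np.array([582.9,256.]); n=np.array([-u[1],u[0]])
for t in ('w11','w12','w15','w18'):
    im,d,p=load(t); hsv=cv2.cvtColor(im,cv2.COLOR_BGR2HSV)
    m=(abs(hsv[...,0].astype(int)-25)<8)&(hsv[...,1]>130)&(hsv[...,2]>60)
    nn,l,st,ce=cv2.connectedComponentsWithStats(m.astype(np.uint8)); i=1+np.argmax(st[1:,4]); v,uu=np.where(l==i)
    Q=np.array([pt(p,d,a+.0,b) for a,b in zip(uu,v)]); s=(Q[:,:2]-h)@u; L=(Q[:,:2]-h)@n
    k=(abs(L-np.median(L))<6)&(Q[:,2]>90); A=np.polyfit(s[k],Q[k,2],1)
    print(t,st[i],'s',np.percentile(s[k],[1,99]).round(1),'slope',A.round(3),'z@-50',np.polyval(A,-50).round(1), 'z@-20',np.polyval(A,-20).round(1))
E
```

```text
w11 [ 303  207   30   99 1871] s [-55.9  10.8] slope [  0.352 117.302] z@-50 99.7 z@-20 110.3
w12 [ 436  242   81   37 2460] s [-56.8 -14.7] slope [  0.167 110.69 ] z@-50 102.3 z@-20 107.3
w15 [ 325  237   55   35 1726] s [-48.5 -13.9] slope [  0.145 108.391] z@-50 101.1 z@-20 105.5
w18 [ 282  211   50   24 1069] s [-57.7 -15.2] slope [  0.116 109.412] z@-50 103.6 z@-20 107.1
```

play_rows(
  slide=[
    [0,-35,0],
    [0,-72,30],
    [0,-72,80],
    [0,-72,130],
    [0,-72,160],
  ],
  turn=[0,0,0,0,0],
  fingers=[0,0,0,0,0],
)

```text
clock: 22.32
eef_pos: [503.4, 197.8, 91.7]
tool_rot: [-3.125, 0.001, 2.219]
force: [0.4, 0.7, -0.2]
width: 0.3
```

play_rows(
  slide=[
    [0,4,0],
    [0,8,0],
    [0,12,0],
    [0,16,0],
    [0,16,0],
  ],
  turn=[0,0,0,0,0],
  fingers=[0,0,0,0,0],
)

```text
clock: 22.95
eef_pos: [516.9, 207.9, 92.1]
tool_rot: [-3.127, 0.001, 2.219]
force: [0.1, 0.7, -0.1]
width: -0.3
```

```bash
python3 - <<'E'
from h import *
u=np.array([np.cos(np.radians(37)),np.sin(np.radians(37))]); h=np.array([582.9,256.])
im,d,p=snap('wrist','w19'); go(0,0,0);print((ctrl.read_state()['eef_pos'][:2]-h)@u)
E
```

```text
t 23.0 pos [516.5 207.6  91.9] rpy [-3.126e+00  1.000e-03  2.219e+00] w -0.1 F [-0.4 -0.3 -0.4] q [-0.2   0.72 -0.37  1.88  0.42  0.64 -0.19]
slide [ 146.4 -535.6  100. ] turn 0
-82.17842503644228
```

View pics/w19.png

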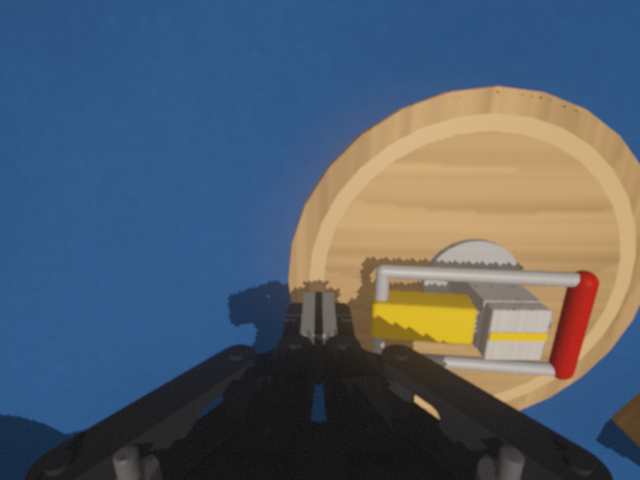

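play_rows(
  slide=[
    [0,3,0],
    [0,6,0],
    [0,9,0],
    [0,11,0],
    [0,11,0],
  ],
  turn=[0,0,0,0,0],
  fingers=[0,0,0,0,0],
)

```text
clock: 23.62
eef_pos: [524.9, 214.0, 91.5]
tool_rot: [-3.125, 0.001, 2.219]
force: [-1.4, -0.7, 0.1]
width: 0.3
```

play_rows(
  slide=[
    [0,2,0],
    [0,4,0],
    [0,5,0],
    [0,6,0],
  ],
  turn=[0,0,0,0],
  fingers=[0,0,0,0],
)

```text
clock: 24.12
eef_pos: [525.7, 214.2, 90.4]
tool_rot: [-3.114, 0.002, 2.218]
force: [-8.9, -5.9, 3.8]
width: 0.2
```

play_rows(
  slide=[
    [0,-8,0],
    [0,-18,0],
    [0,-25,-30],
    [0,-25,-80],
    [0,-25,-120],
  ],
  turn=[0,0,0,0,0],
  fingers=[0,0,0,0,0],
)

```text
clock: 24.75
eef_pos: [508.6, 201.6, 213.0]
tool_rot: [-3.117, 0.002, 2.218]
force: [0.6, 0.2, 0.2]
width: -0.1
```

play_rows(
  slide=[
    [0,20,-20],
    [0,50,-40],
    [0,65,-50],
    [0,65,-50],
    [0,65,-50],
  ],
  turn=[0,0,0,0,0],
  fingers=[0.2,0.5,0.5,0.5,0.5],
)

```text
clock: 25.38
eef_pos: [560.5, 240.9, 260.8]
tool_rot: [-3.115, 0.002, 2.219]
force: [-0.7, 0.2, -1.3]
width: 42.7
```

```bash
python3 - <<'E'
from h import *
u=np.array([np.cos(np.radians(37)),np.sin(np.radians(37))]); h=np.array([582.9,256.]); n=np.array([-u[1],u[0]])
vision.get_image('side')
im,d,p=snap('wrist','w20'); go(0,0,0)
cv2.imwrite('pics/w20e.png',cv2.resize(im[150:330,230:450],None,fx=3.2,fy=3.2,interpolation=cv2.INTER_CUBIC))
snap('scene','sc20'); a=load('sc20')[0]; cv2.imwrite('pics/sc20e.png',cv2.resize(a[220:350,330:480],None,fx=4.5,fy=4.5,interpolation=cv2.INTER_CUBIC))
hsv=cv2.cvtColor(im,cv2.COLOR_BGR2HSV)
for nm,m in (('y',(abs(hsv[...,0].astype(int)-25)<8)&(hsv[...,1]>130)&(hsv[...,2]>60)),('r',((hsv[...,0]<6)|(hsv[...,0]>173))&(hsv[...,1]>150))):
    m[:,:200]=0;m[:,480:]=0
    nn,l,st,ce=cv2.connectedComponentsWithStats(m.astype(np.uint8)); i=1+np.argmax(st[1:,4]); v,uu=np.where(l==i)
    Q=np.array([pt(p,d,a,b) for a,b in zip(uu,v)]); s=(Q[:,:2]-h)@u; L=(Q[:,:2]-h)@n
    print(nm,np.percentile(s,[1,50,99]).round(1),np.percentile(L,[1,50,99]).round(1),np.percentile(Q[:,2],[5,50,95]).round(1))
E
```

```text
t 25.48 pos [560.6 240.8 260.8] rpy [-3.115e+00  2.000e-03  2.218e+00] w 43.0 F [ 0.3 -0.3  0.3] q [-0.17  0.59 -0.47  1.56  0.29  1.09 -0.07]
slide [ 146.6 -585.3  276.1] turn 0
y [-57.3 -35.3 -14.6] [-8.1  2.   9.3] [ 97.6 105.  107.6]
r [22.8 26.2 29.8] [-21.    2.2  24.8] [108.4 110.3 111.6]
```

View pics/w20e.png

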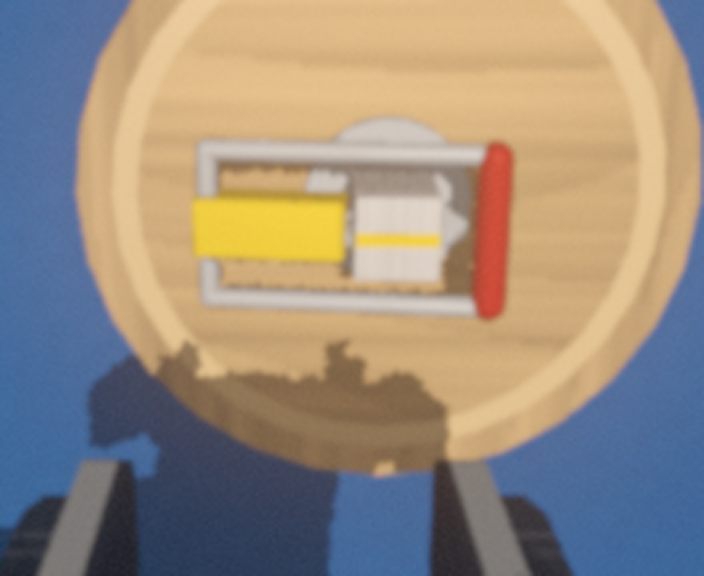

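View pics/sc20e.png

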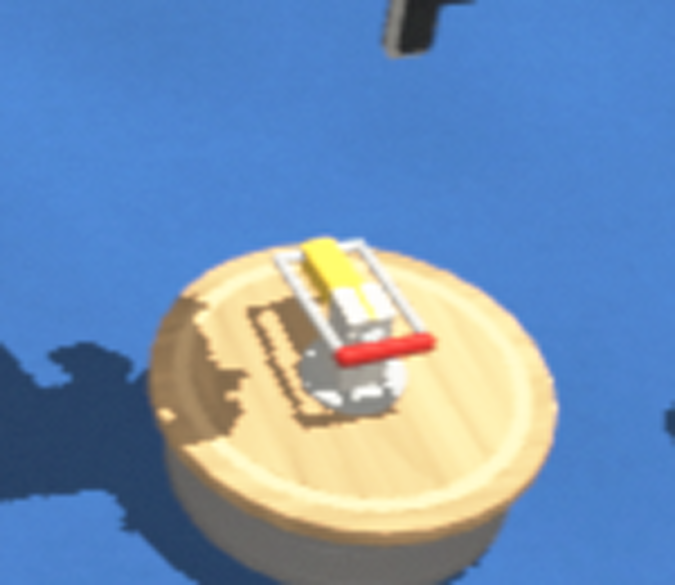

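```bash
python3 - <<'E'
from h import *
print(ctrl.finish_job())
E
```

```text
the job is handed in; nothing more can be done
None
```

The blank is locked. The yellow-headed pin is through the spindle's cross hole, and its red loop is over the top and snapped down on the far side. I handed in at about 25.5 s of the 72 s allowed, with the gripper open about 150 mm above the stand and touching nothing.

- **Fetching the pin:** I drew it out of the middle bay by its shank, laid it on the table and gripped it again by the head. The cross hole turned out to lie at about 37° in the world frame.
- **Inserting it:** The shank went in without contact, and the shoulder stopped hard against the spindle at about 10 N.
- **Closing the loop:** I swung the bar over the spindle and let it go at about 2.6 rad from lying flat, and it shut by itself. Then I pushed the head again from behind with closed fingers. It moved less than 1 mm at about 11 N.

**Last checks:**
- The tip is showing on the far side of the spindle.
- The bar's centre is about 27 mm beyond the hole centre, where about 29 mm is expected. Its top is at about 110 mm, in line with the pin, so the loop is on its stop.
- The rear of the head is about 57 mm behind the hole centre, where 56 mm is expected.

**One disagreement:** the pin droops about 0.12 rad at the head because of the play in the hole. That leaves a gap of about 1.7 mm at the top edge of the shoulder, although both pushes met a firm stop. I read this as the shoulder's lower edge touching the spindle.

In the last side view, the other pins, tools, jars and stock I could see looked undisturbed. I did not measure them again.

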